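# Clip the trimming tool onto the snap hook

### The job

Clip the red-handled clay trimming tool onto the brass snap hook of the tool stand: push its ring down onto the hook's sprung gate until the ring is inside and the gate has snapped shut above it, then, still holding the tool, tug it lightly upward against the shut gate (about half a kilo of pull, kept up for a moment) to prove that it is caught. Then let go and leave it hanging still from the hook. Be gentle with the hook, never loading it with more than about two and a half kilos, and leave the other things on the table where they are.

Things in the scene. Friction and masses are not known exactly. Their poses are not given: they have to be found in the camera images.
- red_tool: Clay trimming tool with a red handle, lying on the table, 70 to 120 g. Handle: bar 84 mm long (x -42 to +42), 20 wide (y), 24 high (z 0 to 24); origin at the centre of its underside. On the +x end a hanging ring (see ring_centre), on the -x end a triangular cutting loop out to x = -70 mm. Two tools of the same shape, blue and yellow, lie near it.
- tool_grip (a point): Good place to grip the red tool: the middle of its handle's height, 26 mm from the handle's centre towards the ring, at (26, 0, 12) mm of the tool frame; grip across the 20 mm width (y), firmly, so that the tool does not turn in the fingers. Axes are the tool's.
- ring_centre (a point): Centre of the red tool's steel hanging ring, at (72, 0, 12) mm of the tool frame. Round wire 6 mm thick, 34 mm inside and 46 mm outside diameter, lying in the tool's xy plane. Axes are the tool's.
- stand: Tool stand, fixed. Dark base plate 200 x 130 x 12 mm, 20 mm post 309 mm high at x = +115. From a grey collar on it a brass arm ends in a U-shaped snap hook, open upward, in the xz plane. A rubber rest (x +6 to +18, up to z = 140) stops the hung tool swinging. Origin on the table below the middle of the hook's mouth. The collar is clamped by eye: hook and gate sit up to 8 mm above or below the given heights.
- hook_mouth (a point): Middle of the hook's mouth, fixed to the stand at (0, 0, 250) mm: nominal height of the shut gate's axis (really up to 8 mm higher or lower). Hook of 8 mm round bar: upright shank on the +x side (axis 17 mm off), free tip on the -x side (axis 17 mm off), 26 mm gap between. Floor of the U 33 mm below the gate's axis; the tool can hang freely below it. Axes are the stand's.
- hook_tip (a point): On the axis of the hook's free tip, at nominal gate height, fixed to the stand at (-17, 0, 250) mm; axes the stand's. The tip's top is 11 mm above the gate's axis. To thread: ring level, handle to -x, tip in the ring's hole, far rim over the gate, ring centre about 10 mm to -x of the tip's axis (13 is touching); push down. The rim passes the gate's end 17 to 25 mm down and meets the U's floor at 30.
- gate (a joint): Angle (rad) of the hook's sprung gate, a red 5 mm bar 27 mm long that pivots on the shank and runs level to the tip: 0 shut, growing as it is pushed down and inward, up to 1.35. Resists with about 2 N at its end at first, 6 N at 0.7 rad. From inside it cannot be pushed out.
- blue_tool: The same tool with a blue handle; leave alone. Origin at the centre of the handle's underside.
- yellow_tool: The same tool with a yellow handle; leave alone. Origin at the centre of the handle's underside.
- slip_bowl: Terracotta bowl, 130 mm wide, 55 mm high; leave alone. Origin at the centre of its foot.
- glaze_jar: Green glaze jar with a white lid, 72 mm wide, 100 mm high; leave alone. Origin at the centre of its foot.
- cup: White cup, 68 mm wide, 85 mm high; leave alone. Origin at the centre of its foot.
- jar_lid: Flat red jar lid, 100 mm wide, 14 mm high; leave alone. Origin at the centre of its underside.
- brush: Brush lying on the table; leave alone.
- pinch_pot: Small white clay pot, 84 mm wide, 70 mm high; leave alone. Origin at the centre of its foot.

How it is judged:
On the way, in this order (a step that is already met when the one before it is completed fails the run):
1. the tool's ring, with the hook's tip in its hole, has pushed the gate inward (value of joint gate above 0.35 rad and contact force between red_tool and stand above 0.5 N and horizontal distance between ring_centre and hook_tip below 0.019 m), for 0.05 s.
2. the ring is inside the hook, not pressed hard, and the gate has snapped shut above it (value of joint gate below 0.08 rad and contact force between red_tool and stand below 3 N and horizontal distance between ring_centre and hook_tip below 0.019 m and z of ring_centre in the frame of hook_tip between -0.045 and -0.008 m), for 0.1 s.
3. the held ring is tugged up against the shut gate with at least 3.5 N for 0.2 s (value of joint gate below 0.08 rad and contact force between red_tool and stand above 3.5 N and horizontal distance between ring_centre and hook_tip below 0.019 m and z of ring_centre in the frame of hook_tip above -0.018 m and contact force between red_tool and the fingers above 2 N), for 0.2 s.
At the end, for the whole second after the job is handed in: The red tool hangs by its ring from the snap hook, ring up (its length within 0.5 rad of vertical, ring centre at least 33 mm below and within 75 mm of the nominal tip point), still (below 50 mm/s), the gate shut (below 0.08 rad), the gripper off it (value of joint gate below 0.08 rad and z of ring_centre in the frame of hook_tip below -0.033 m and distance between ring_centre and hook_tip below 0.075 m and angle between red_tool's own x axis and vertical below 0.5 rad and contact force between red_tool and stand above 0.3 N and linear speed of red_tool below 0.05 m/s and height (world z) of red_tool above 0.07 m); the robot touches nothing.
It fails at once if the held tool loads the hook stand with more than 25 N (contact force between red_tool and stand above 25 N and contact force between red_tool and the fingers above 1 N).
It fails at once if the gripper or arm bears on the hook stand with more than 10 N (contact force between any of the arm, the fingers and stand above 10 N).
It fails at once if another thing on the table is moved by more than 30 mm (distance of any of blue_tool, yellow_tool, slip_bowl, glaze_jar, cup, jar_lid, brush, pinch_pot from where it was at the start of the episode above 0.03 m).
It also fails if it takes over 69 s, if anything falls off the work surface, if the arm or the gripper's body presses on something with over 40 N, if the wrist force passes 120 N, or if a joint passes its speed limit or range.

### The arm

A 6-joint arm with a two-finger parallel gripper is mounted at the origin on the work surface. World frame = base frame: x ahead of the robot, y to its left, z up, the work surface at z = 0. Lengths are in m, angles in rad, forces in N, time in s.
With the tool pointing down it reaches from about 0.35 to 0.85 m from the base axis. Payload 8.1 kg.
Tool frame: the origin (TCP) lies at the very end of the fingers, on their centre line; the grasp point (between the pads) lies 19 mm behind it; z points along the fingers, y is the direction in which the jaws open and shut (so a half turn about z gives the same grasp; the last joint's range is limited). The gripper opens to 93 mm and grips with 3 to 60 N. Pads are 15 mm wide; open, the fingers measure 128 mm over their backs; the gripper's body (75 mm by 188 mm) begins 65 mm behind the grasp point.
Start: joints at [-1.341, 0.13, 1.488, -0, 1.523, -0.085], TCP at [0.186, -0.571, 0.219] pointing down, gripper open.
Joint ranges: [-2.96, 2.96], [-0.89, 2.26], [0.02, 2.5], [-1.34, 4.48], [0, 2.73], [-2.66, 2.66]. Speed limits (rad/s): [2.39, 2.39, 2.79, 3.14, 3.14, 3.14].

### API

Orientations are given as a rotation vector (axis times angle).
In Python, from plant import robot gives the robot as it stands.
- The arm moves only by the tool step_arm, never from a script. Its argument "targets" is a list of rows, each an object of numbers: "tx", "ty", "tz": the shift along the tool's x, y, z in mm; "ax", "ay", "az": the turn, a rotation vector about the tool's x, y, z in rad; "grip": the closure in counts, from 0 (fully open) to 255 (shut). In form: [{"tx": .., "ty": .., "tz": .., "ax": .., "ay": .., "az": .., "grip": ..}, ...]. A call has 1 to 20 rows; each row shifts and turns the commanded pose from where the row before left it, along the tool's axes as they then stand; what a row does not reach is not made up. A row lasts 1/10 s, in which the tool goes at most 50 mm and 8.59 degrees, less where a joint would pass 70% of its speed; a pose out of reach is approached as far as the arm can. A call with a gripper value outside its range is refused whole. The fingers move at their own pace and stop on an object; "squeeze" is the grip in N (left out, the last holds). Time passes only in rows, so rows that do not move let the fingers close. It gives the time, the measured TCP pose, the force and the opening at its end, in the units of the state.
- robot.read_state(): the state, without advancing time (a new reading comes with each control period).
- robot.read_camera(name): name is "scene" or "side" or "wrist"; returns a dict with "frame" (420x560x3 uint8, blue, green, red), "fx", "fy", "cx", "cy" (pixels), "R" (3x3) and "t" (3): a world point X has camera coordinates R X + t. Camera axes: x right, y down, z forward; pixel columns grow to the right and rows downward; lengths in m; the calibration is good to about 2 mm. The wrist camera is an equidistant fisheye: a pixel r from the principal point sees the ray r / f radians off the axis. A picture is of the moment at which its call begins. There is no depth.
- robot.close_job(): hands the job in, once; it reports no verdict.
The state is a dict: "t": time; "q": joint angles; "dq": joint speeds; "joint_torque": joint torques, N m; "tool_pos": TCP position; "orientation": TCP orientation; "force": force on the tool from outside, world axes, zero at the start; "wrist_torque": the same for the moment, N m; "opening": finger opening in m.
Only numpy, scipy, OpenCV 4.12 (cv2) and the standard library are available. Lean on these libraries where they do the work, as an engineer would, in place of code of your own. Each camera call takes 0.05 s, during which the arm holds its last target.

## Working session

There is one attempt and no reset: what is moved stays moved. The work goes in short steps, Python scripts to look and compute and a tool call to move; the robot and the scene stay as the last step left them, time stands still between calls to the robot, and variables do not carry over. Pictures are saved under pics/ and viewed, and the job is handed in when it is done.

Besides the shell and the picture viewer there is one more tool, called after "Emit:" as name([rows], argument=value, ...), one row to a line, values as JSON. step_arm: Moves the arm, as the interface text tells. Its arguments: {"type":"object","properties":{"targets":{"type":"array"},"squeeze":{"type":"number"}},"required":["targets"]}

```bash
ls; mkdir -p pics
python3 - <<'E'
from plant import robot
import cv2
print(robot.read_state())
for n in ("scene","side","wrist"):
    c=robot.read_camera(n); cv2.imwrite(f"pics/{n}0.png",c["frame"]); print(n,c["fx"],c["fy"],c["cx"],c["cy"],c["R"],c["t"])
E
```

```text
pics
{'t': 0.0, 'q': array([-1.34135628e+00,  1.31156843e-01,  1.48931042e+00, -3.28123166e-05,
        1.52302260e+00, -8.53701223e-02]), 'dq': array([-0.00023398,  0.00191627, -0.00061473, -0.00121415,  0.00129796,
        0.0007378 ]), 'joint_torque': array([-5.98144834e-04, -5.59841895e+01, -4.91765535e+01,  7.67404656e-02,
        3.58971732e-02, -1.40363659e-04]), 'tool_pos': array([ 0.18567199, -0.56992182,  0.21757296]), 'orientation': array([-3.10088735e+00, -4.92169403e-01,  2.65675568e-04]), 'force': array([-0.24512289, -0.19658921, -0.12604548]), 'wrist_torque': array([ 0.00119002, -0.01662643, -0.05415305]), 'opening': 0.09309007369001962}
scene 475.17727725208226 475.17727725208226 276.97726596354323 211.29306868378933 [[ 0.19025655  0.98173253 -0.00191913]
 [ 0.54692631 -0.10761551 -0.83023521]
 [-0.81527545  0.15690806 -0.55740991]] [-0.12167112 -0.1783428   1.77927457]
side 395.14157329422295 395.14157329422295 279.57889915273677 201.80562518175176 [[-0.99242288 -0.12053128  0.02385437]
 [-0.09240589  0.60420999 -0.79144895]
 [ 0.08098131 -0.78765633 -0.61076962]] [0.5903792  0.18593091 1.17927407]
wrist 325.19226210127806 325.19226210127806 275.9500988659387 207.9587022022934 [[ 0.30969566 -0.95083495 -0.00122498]
 [-0.91276751 -0.29765715  0.27974221]
 [-0.26635329 -0.08551683 -0.96007437]] [-0.60020966 -0.03120573  0.39013201]
```

View pics/scene0.png

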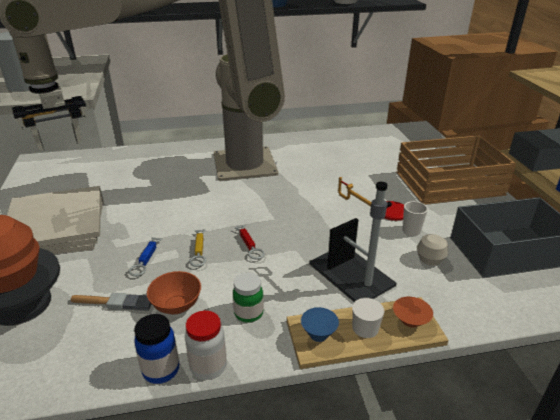

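View pics/side0.png

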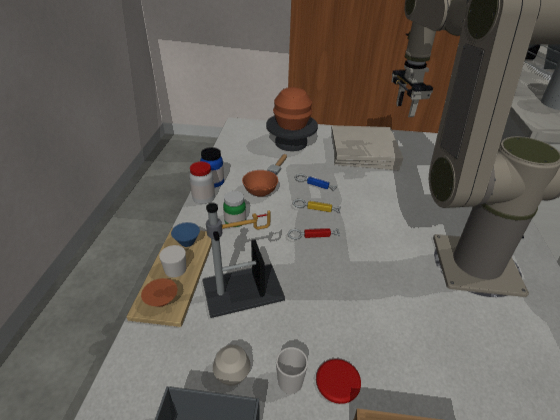

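View pics/wrist0.png

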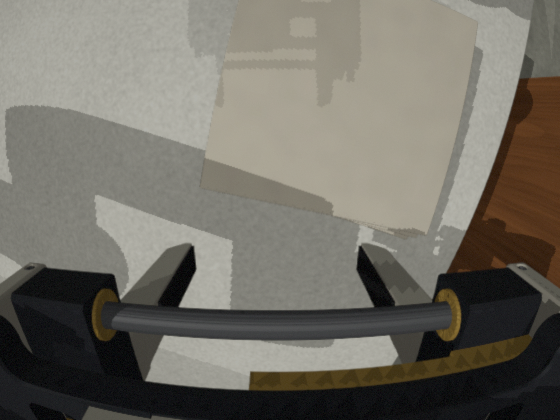

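The scene picture shows the red tool at about (247,242), its ring near the bottom at (257,257), and the hook at (345,187). In the side picture the tool is at (315,233), its ring at (294,235), and the hook at (263,220). I'll enlarge both areas.

Run:
```python
import cv2
def crop(f,o,x0,y0,x1,y1,s):
    a=cv2.imread(f)[y0:y1,x0:x1]; a=cv2.resize(a,None,fx=s,fy=s,interpolation=cv2.INTER_CUBIC)
    for x in range((x0+9)//10*10,x1,10): 
        cv2.line(a,((x-x0)*s,0),((x-x0)*s,6),(255,0,255),1)
        if x%20==0: cv2.putText(a,str(x),((x-x0)*s,18),0,.4,(255,0,255),1)
    for y in range((y0+9)//10*10,y1,10):
        cv2.line(a,(0,(y-y0)*s),(6,(y-y0)*s),(255,0,255),1)
        if y%20==0: cv2.putText(a,str(y),(8,(y-y0)*s+4),0,.4,(255,0,255),1)
    cv2.imwrite(o,a)
crop("pics/scene0.png","pics/s_tool.png",225,215,285,275,10)
crop("pics/scene0.png","pics/s_stand.png",300,170,410,305,4)
crop("pics/side0.png","pics/d_tool.png",200,195,350,315,5)
```

```text
(no output)
```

View pics/s_tool.png

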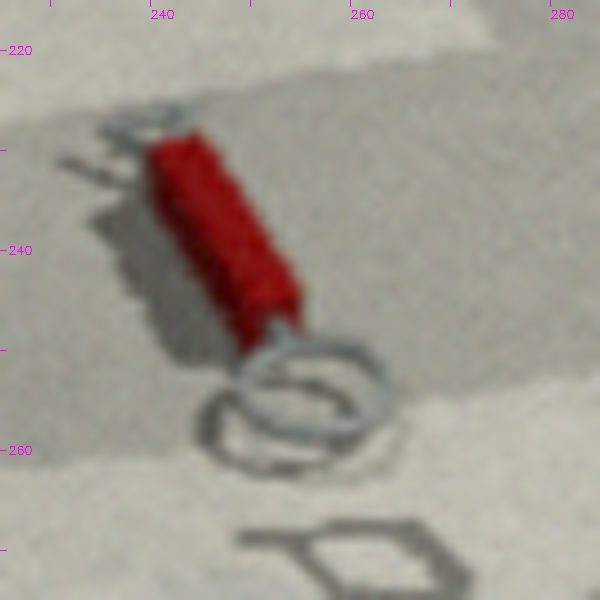

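View pics/s_stand.png

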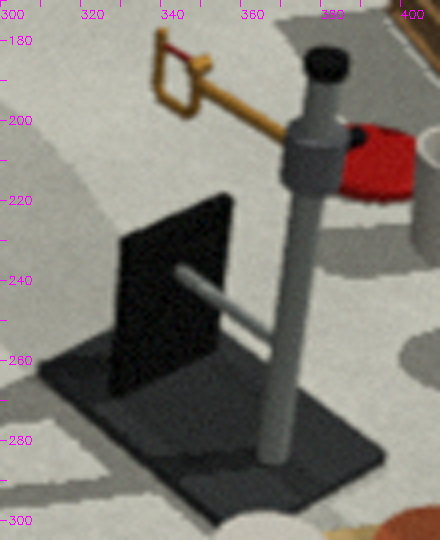

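View pics/d_tool.png

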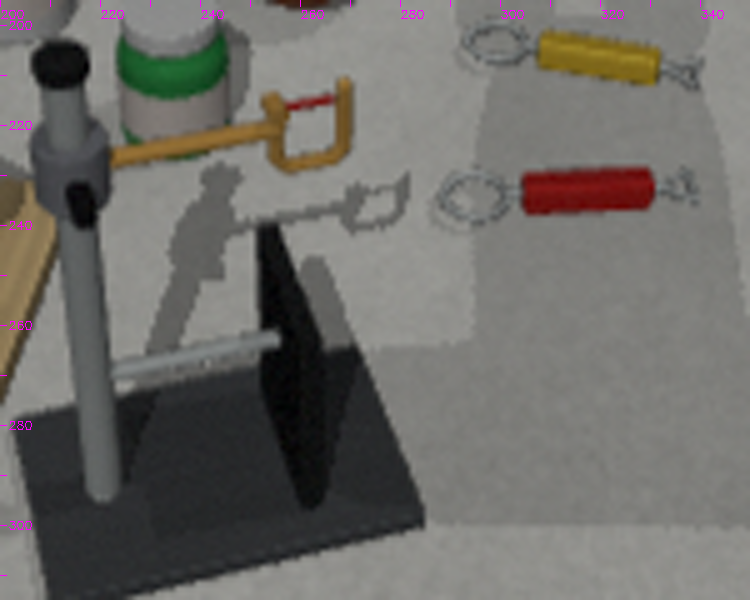

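```bash
cat > h.py <<'E'
import numpy as np
from scipy.optimize import least_squares
from scipy.spatial.transform import Rotation as Ro
CAM={"scene":(475.17727725,276.97726596,211.29306868,np.array([[0.19025655,0.98173253,-0.00191913],[0.54692631,-0.10761551,-0.83023521],[-0.81527545,0.15690806,-0.55740991]]),np.array([-0.12167112,-0.1783428,1.77927457])),
"side":(395.14157329,279.57889915,201.80562518,np.array([[-0.99242288,-0.12053128,0.02385437],[-0.09240589,0.60420999,-0.79144895],[0.08098131,-0.78765633,-0.61076962]]),np.array([0.5903792,0.18593091,1.17927407]))}
def proj(c,X):
    f,cx,cy,R,t=CAM[c]; p=np.atleast_2d(X)@R.T+t
    return np.c_[cx+f*p[:,0]/p[:,2],cy+f*p[:,1]/p[:,2]]
def place(p,X): # x,y,yaw
    c,s=np.cos(p[2]),np.sin(p[2]); X=np.atleast_2d(X)
    return np.c_[p[0]+c*X[:,0]-s*X[:,1],p[1]+s*X[:,0]+c*X[:,1],X[:,2]]
E
python3 - <<'E'
from h import *
def fit(obs,p0,hfun):
    def r(p): return np.concatenate([(proj(c,hfun(p,np.array(X)/1000.))[0]-np.array(uv)+0.45) *w for c,X,uv,w in obs])
    s=least_squares(r,p0); print(np.round(s.x,4)); 
    for o in obs: print(o[0],o[1],np.round(proj(o[0],hfun(s.x,np.array(o[1])/1000.))[0]-np.array(o[2])+.45,1))
    return s.x
T=[("scene",(72,0,12),(256.6,254),2),("side",(72,0,12),(295,234.4),2)]
T+=[("scene",(42,0,24),(252.3,244.7),1),("scene",(-42,0,24),(242.2,229),1),("side",(42,0,24),(304.7,232.8),.7),("side",(-42,0,24),(330.5,232),.7)]
fit(T,[.5,-.1,0.],lambda p,X:place(p,X))
H=lambda p,X:place(p,X+np.array([0,0,p[3]*(X[0]<.02)*(X[2]>.2)]))
S=[("scene",(115,0,12),(368.2,284),1),("side",(115,0,12),(220.6,293),1),
("scene",(-17,0,261),(340.2,177.7),1),("side",(-17,0,261),(268.8,211),1),
("scene",(0,0,213),(347,198.8),1),("side",(0,0,213),(260,228.6),1),
("scene",(-13,0,250),(341.7,181.7),1),("side",(-13,0,250),(267,215),1),
("scene",(13,0,250),(348.2,185),1),("side",(13,0,250),(257.4,216.4),1),
("scene",(12,0,140),(343.5,224),.5)]
fit(S,[.55,.15,-.3,0],H)
p=fit(S,[.55,.15,1.3,0],H)
for z in (.3,.309,.32): print(z,proj("scene",place(p,[.115,0,z])),proj("side",place(p,[.115,0,z])))
E
```

```text
[ 0.4814 -0.0562  0.2123]
scene (72, 0, 12) [0.2 0.3]
side (72, 0, 12) [ 0.2 -0.3]
scene (42, 0, 24) [0.6 0. ]
scene (-42, 0, 24) [ 0.6 -0.4]
side (42, 0, 24) [ 0.2 -1.9]
side (-42, 0, 24) [ 0.6 -2.3]
[0.6234 0.1729 0.4267 0.0035]
scene (115, 0, 12) [0.6 0.6]
side (115, 0, 12) [ 0.2 -0.2]
scene (-17, 0, 261) [ 1.1 -0. ]
side (-17, 0, 261) [-0. -0.]
scene (0, 0, 213) [-2.5 -1.5]
side (0, 0, 213) [ 1.9 -1.1]
scene (-13, 0, 250) [0.4 0.6]
side (-13, 0, 250) [ 0.1 -0.2]
scene (13, 0, 250) [1.1 1.7]
side (13, 0, 250) [-0.8  0.3]
scene (12, 0, 140) [1.9 0.8]
[0.6234 0.1729 0.4267 0.0035]
scene (115, 0, 12) [0.6 0.6]
side (115, 0, 12) [ 0.2 -0.2]
scene (-17, 0, 261) [ 1.1 -0. ]
side (-17, 0, 261) [-0. -0.]
scene (0, 0, 213) [-2.5 -1.5]
side (0, 0, 213) [ 1.9 -1.1]
scene (-13, 0, 250) [0.4 0.6]
side (-13, 0, 250) [ 0.1 -0.2]
scene (13, 0, 250) [1.1 1.7]
side (13, 0, 250) [-0.8  0.3]
scene (12, 0, 140) [1.9 0.8]
0.3 [[381.99040268 187.41592541]] [[211.59611628 208.27061962]]
0.309 [[382.48525408 183.91371429]] [[211.26631084 205.09765925]]
0.32 [[383.09654406 179.58743264]] [[210.85754997 201.16509221]]
```

```bash
cat >> h.py <<'E'
def go(st,pos,yaw,pitch=0.):
    """tool-frame shift (mm) at present axes, and rotvec, to reach pos with tool-x at yaw, pitched (about tool y)"""
    R=Ro.from_rotvec(st["orientation"]).as_matrix()
    Rt=(Ro.from_euler("z",yaw)*Ro.from_matrix(np.diag([1.,-1,-1]))*Ro.from_euler("y",pitch)).as_matrix()
    d=R.T@(np.array(pos)-st["tool_pos"])*1000
    print("shift",np.round(d,1),"turn",np.round(Ro.from_matrix(R.T@Rt).as_rotvec(),4))
TOOL=np.array([.4814,-.0562,.2123]); ST=np.array([.6234,.1729,.4267]); DH=.0035
E
python3 - <<'E'
from h import *
from plant import robot
s=robot.read_state(); g=place(TOOL,[.026,0,.15])[0]; print(g); go(s,g,TOOL[2])
R=np.array([[0.30969566,-0.95083495,-0.00122498],[-0.91276751,-0.29765715,0.27974221],[-0.26635329,-0.08551683,-0.96007437]]);t=np.array([-0.60020966,-0.03120573,0.39013201])
Rt=Ro.from_rotvec(s["orientation"]).as_matrix()
print("cam in tool",Rt.T@(-R.T@t-s["tool_pos"]),"cam axes in tool",(R@Rt).round(3))
E
```

```text
[ 0.50681627 -0.05072157  0.15      ]
shift [ 466.1 -394.3   68.4] turn [-0.0014 -0.      0.1025]
cam in tool [ 0.0791812   0.00087243 -0.16471301] cam axes in tool [[ 0.    1.   -0.  ]
 [-0.96  0.   -0.28]
 [-0.28  0.    0.96]]
```

Emit:
step_arm([
  {"tx": 20, "ty": -17, "grip": 0},
  {"tx": 33, "ty": -28},
  {"tx": 33, "ty": -28},
  {"tx": 33, "ty": -28},
  {"tx": 33, "ty": -28},
  {"tx": 33, "ty": -28},
  {"tx": 33, "ty": -28},
  {"tx": 33, "ty": -28},
  {"tx": 33, "ty": -28},
  {"tx": 33, "ty": -28},
  {"tx": 33, "ty": -28},
  {"tx": 33, "ty": -28, "tz": 10},
  {"tx": 33, "ty": -28, "tz": 20},
  {"tx": 33, "ty": -27, "tz": 20},
  {"tx": 17, "ty": -14, "tz": 18},
  {"az": 0.1025},
  {},
  {},
])

```text
schema error: expected keys tx, ty, tz, ax, ay, az, grip
```

Run:
```python
from h import *
from plant import robot
import cv2
s=robot.read_state(); print(s["t"],s["q"].round(3),s["force"])
g=place(TOOL,[.026,0,.15])[0]; go(s,g,TOOL[2])
c=robot.read_camera("wrist"); cv2.imwrite("pics/w1.png",c["frame"])
```

```text
0.15 [-1.341  0.131  1.489 -0.     1.523 -0.085] [0.43222446 0.87934661 0.08336064]
shift [ 466.1 -394.3   68.4] turn [-0.0014 -0.      0.1025]
```

View pics/w1.png

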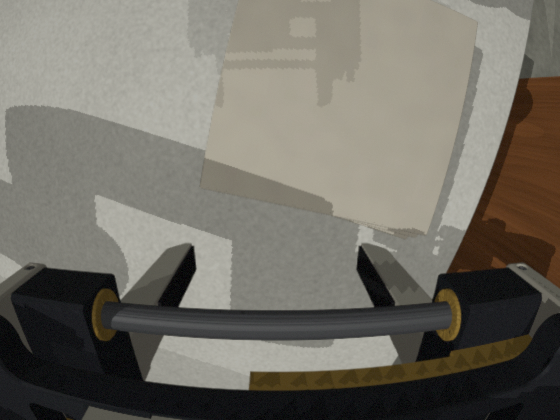

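The call was refused because every key has to be given, so the arm hasn't moved. The force noise is about 1 N.

Emit:
step_arm([
  {"tx": 20, "ty": -17, "tz": 0, "ax": 0, "ay": 0, "az": 0, "grip": 0},
  {"tx": 33, "ty": -28, "tz": 0, "ax": 0, "ay": 0, "az": 0, "grip": 0},
  {"tx": 33, "ty": -28, "tz": 0, "ax": 0, "ay": 0, "az": 0, "grip": 0},
  {"tx": 33, "ty": -28, "tz": 0, "ax": 0, "ay": 0, "az": 0, "grip": 0},
  {"tx": 33, "ty": -28, "tz": 0, "ax": 0, "ay": 0, "az": 0, "grip": 0},
  {"tx": 33, "ty": -28, "tz": 0, "ax": 0, "ay": 0, "az": 0, "grip": 0},
  {"tx": 33, "ty": -28, "tz": 0, "ax": 0, "ay": 0, "az": 0, "grip": 0},
  {"tx": 33, "ty": -28, "tz": 0, "ax": 0, "ay": 0, "az": 0, "grip": 0},
  {"tx": 33, "ty": -28, "tz": 0, "ax": 0, "ay": 0, "az": 0, "grip": 0},
  {"tx": 33, "ty": -28, "tz": 0, "ax": 0, "ay": 0, "az": 0, "grip": 0},
  {"tx": 33, "ty": -28, "tz": 0, "ax": 0, "ay": 0, "az": 0, "grip": 0},
  {"tx": 33, "ty": -28, "tz": 10, "ax": 0, "ay": 0, "az": 0, "grip": 0},
  {"tx": 33, "ty": -28, "tz": 20, "ax": 0, "ay": 0, "az": 0, "grip": 0},
  {"tx": 33, "ty": -27, "tz": 20, "ax": 0, "ay": 0, "az": 0, "grip": 0},
  {"tx": 17, "ty": -14, "tz": 18, "ax": 0, "ay": 0, "az": 0, "grip": 0},
  {"tx": 0, "ty": 0, "tz": 0, "ax": 0, "ay": 0, "az": 0.1025, "grip": 0},
  {"tx": 0, "ty": 0, "tz": 0, "ax": 0, "ay": 0, "az": 0, "grip": 0},
  {"tx": 0, "ty": 0, "tz": 0, "ax": 0, "ay": 0, "az": 0, "grip": 0},
])

```text
t: 2.0
tool_pos: [0.5069, -0.0518, 0.1509]
orientation: [3.123, 0.337, 0.0]
force: [0.0, 0.1, 0.5]
opening: 0.0932
```

Run:
```python
from h import *
from plant import robot
import cv2
s=robot.read_state(); print(s["t"],s["q"].round(3),s["force"])
g=place(TOOL,[.026,0,.15])[0]; go(s,g,TOOL[2])
c=robot.read_camera("wrist"); cv2.imwrite("pics/w2.png",c["frame"])
```

```text
2.0 [-0.202 -0.073  1.821 -0.     1.394  1.154] [0.04470171 0.13027465 0.52099303]
shift [ 0.1 -1.   0.9] turn [ 0.0002 -0.0002  0.0026]
```

View pics/w2.png

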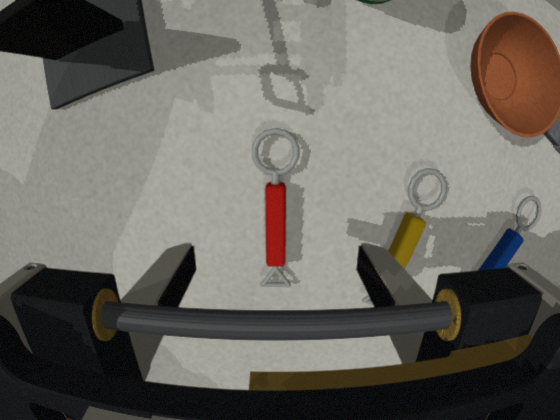

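The wrist view shows the red tool in line with the jaws: ring (275,152), handle from (276,184) to (275,266). The yellow tool is close, at (407,240). I'll check both poses through the fisheye.

```bash
cat >> h.py <<'E'
def ray(c,u,v):
    x,y=(u-c["cx"])/c["fx"],(v-c["cy"])/c["fy"]; r=np.hypot(x,y)+1e-12
    d=np.array([np.sin(r)*x/r,np.sin(r)*y/r,np.cos(r)]); return -c["R"].T@c["t"], c["R"].T@d
def onz(c,u,v,z):
    o,d=ray(c,u,v); return o+d*(z-o[2])/d[2]
def wproj(c,X):
    p=c["R"]@np.array(X)+c["t"]; r=np.arctan2(np.hypot(p[0],p[1]),p[2]); k=r/np.hypot(p[0],p[1])
    return np.array([c["cx"]+c["fx"]*p[0]*k,c["cy"]+c["fy"]*p[1]*k])
E
python3 - <<'E'
from h import *
from plant import robot
import cv2
c=robot.read_camera("wrist")
s=robot.read_state(); R=Ro.from_rotvec(s["orientation"]).as_matrix()
for n,u,v,z in (("ring",275,152.5,.012),("h+",276,184,.024),("h-",275,266,.024),("yring",428,189,.012),("y+",414,215,.024),("y-",402,262,.024)):
    w=onz(c,u,v,z); print(n,w.round(4),"tool mm",(R.T@(w-s["tool_pos"])*1000).round(1))
for x in (72,42,-42): print(wproj(c,place(TOOL,[x/1000.,0,.012 if x==72 else .024])[0]))
E
```

```text
ring [ 0.5509 -0.0426  0.012 ] tool mm [ 44.7  -0.2 139.3]
h+ [ 0.524  -0.0494  0.024 ] tool mm [ 17.    0.8 127.3]
h- [ 0.4425 -0.0661  0.024 ] tool mm [-66.2  -0.2 127.2]
yring [ 0.5516 -0.2043  0.012 ] tool mm [ 11.1 158.  139.4]
y+ [ 0.5239 -0.1911  0.024 ] tool mm [-13.2 139.2 127.3]
y- [ 0.4721 -0.196   0.024 ] tool mm [-64.9 133.  127.3]
[273.58608297 151.23870353]
[273.48521247 185.17518572]
[273.51874203 267.7086075 ]
```

Emit:
step_arm([
  {"tx": 0.5, "ty": 0, "tz": 20, "ax": 0, "ay": 0, "az": 0, "grip": 100},
  {"tx": 0, "ty": 0, "tz": 40, "ax": 0, "ay": 0, "az": 0, "grip": 100},
  {"tx": 0, "ty": 0, "tz": 40, "ax": 0, "ay": 0, "az": 0, "grip": 100},
  {"tx": 0, "ty": 0, "tz": 30, "ax": 0, "ay": 0, "az": 0, "grip": 100},
  {"tx": 0, "ty": 0, "tz": 11, "ax": 0, "ay": 0, "az": 0, "grip": 100},
  {"tx": 0, "ty": 0, "tz": 4, "ax": 0, "ay": 0, "az": 0, "grip": 100},
  {"tx": 0, "ty": 0, "tz": 1, "ax": 0, "ay": 0, "az": 0, "grip": 100},
  {"tx": 0, "ty": 0, "tz": 0, "ax": 0, "ay": 0, "az": 0, "grip": 100},
  {"tx": 0, "ty": 0, "tz": 0, "ax": 0, "ay": 0, "az": 0, "grip": 100},
])

```text
t: 3.0
tool_pos: [0.5089, -0.0518, 0.0064]
orientation: [3.123, 0.333, 0.005]
force: [-0.2, -0.1, 0.0]
opening: 0.0566
```

Emit:
step_arm([
  {"tx": -1, "ty": 0, "tz": 2, "ax": 0, "ay": 0, "az": 0, "grip": 100},
  {"tx": 0, "ty": 0, "tz": 0, "ax": 0, "ay": 0, "az": 0, "grip": 100},
  {"tx": 0, "ty": 0, "tz": 0, "ax": 0, "ay": 0, "az": 0, "grip": 255},
  {"tx": 0, "ty": 0, "tz": 0, "ax": 0, "ay": 0, "az": 0, "grip": 255},
  {"tx": 0, "ty": 0, "tz": 0, "ax": 0, "ay": 0, "az": 0, "grip": 255},
  {"tx": 0, "ty": 0, "tz": 0, "ax": 0, "ay": 0, "az": 0, "grip": 255},
  {"tx": 0, "ty": 0, "tz": 0, "ax": 0, "ay": 0, "az": 0, "grip": 255},
  {"tx": 0, "ty": 0, "tz": 0, "ax": 0, "ay": 0, "az": 0, "grip": 255},
], squeeze=55)

```text
t: 3.8
tool_pos: [0.5064, -0.0517, 0.0026]
orientation: [-3.124, -0.333, 0.0]
force: [-0.3, -1.2, -0.9]
opening: 0.0195
```

Emit:
step_arm([
  {"tx": 0, "ty": 0, "tz": -10, "ax": 0, "ay": 0, "az": 0, "grip": 255},
  {"tx": 0, "ty": 0, "tz": -30, "ax": 0, "ay": 0, "az": 0, "grip": 255},
  {"tx": 0, "ty": 0, "tz": -45, "ax": 0, "ay": 0, "az": 0, "grip": 255},
  {"tx": 0, "ty": 0, "tz": -45, "ax": 0, "ay": 0, "az": 0, "grip": 255},
  {"tx": 0, "ty": 0, "tz": -45, "ax": 0, "ay": 0, "az": 0, "grip": 255},
  {"tx": 0, "ty": 0, "tz": -45, "ax": 0, "ay": 0, "az": 0, "grip": 255},
  {"tx": 0, "ty": 0, "tz": -45, "ax": 0, "ay": 0, "az": 0, "grip": 255},
  {"tx": 0, "ty": 0, "tz": -25, "ax": 0, "ay": 0, "az": 0, "grip": 255},
  {"tx": 0, "ty": 0, "tz": 0, "ax": 0, "ay": 0, "az": 0, "grip": 255},
  {"tx": 0, "ty": 0, "tz": 0, "ax": 0, "ay": 0, "az": 0, "grip": 255},
])

```text
t: 4.8
tool_pos: [0.5065, -0.0517, 0.2932]
orientation: [3.124, 0.333, 0.002]
force: [0.3, 0.2, -1.6]
opening: 0.0194
```

Run:
```python
from h import *
from plant import robot
import cv2
s=robot.read_state(); print(s["t"],s["q"].round(3),s["force"],s["tool_pos"])
g=place(ST,[-.113,0,.29])[0]; print(g); go(s,g,ST[2])
c=robot.read_camera("wrist"); cv2.imwrite("pics/w3.png",c["frame"])
```

```text
4.8 [-0.202 -0.137  1.621 -0.     1.657  1.156] [ 0.26478314  0.18149798 -1.62931439] [ 0.50649072 -0.05170391  0.29315474]
[0.52053198 0.12613281 0.29      ]
shift [  51.2 -170.9    3.1] turn [ 0.0006 -0.001  -0.2144]
```

View pics/w3.png

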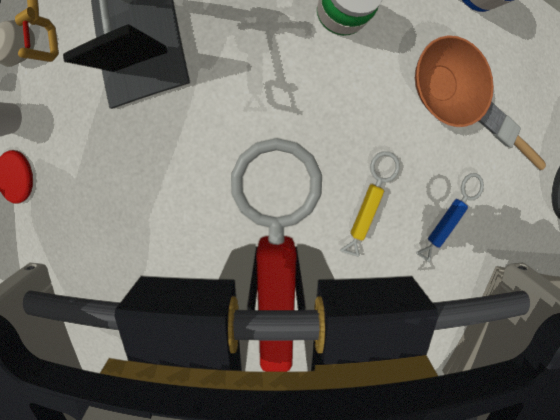

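The tool is held straight, with its ring at (277,183). I'll move to a hover behind the hook.

Emit:
step_arm([
  {"tx": 5, "ty": -17, "tz": 0, "ax": 0, "ay": 0, "az": 0, "grip": 255},
  {"tx": 10, "ty": -34, "tz": 0, "ax": 0, "ay": 0, "az": 0, "grip": 255},
  {"tx": 12, "ty": -40, "tz": 0, "ax": 0, "ay": 0, "az": 0, "grip": 255},
  {"tx": 12, "ty": -40, "tz": 0, "ax": 0, "ay": 0, "az": 0, "grip": 255},
  {"tx": 8, "ty": -27, "tz": 1.5, "ax": 0, "ay": 0, "az": 0, "grip": 255},
  {"tx": 4, "ty": -13, "tz": 1.5, "ax": 0, "ay": 0, "az": 0, "grip": 255},
  {"tx": 0, "ty": 0, "tz": 0, "ax": 0, "ay": 0, "az": -0.107, "grip": 255},
  {"tx": 0, "ty": 0, "tz": 0, "ax": 0, "ay": 0, "az": -0.107, "grip": 255},
  {"tx": 0, "ty": 0, "tz": 0, "ax": 0, "ay": 0, "az": 0, "grip": 255},
  {"tx": 0, "ty": 0, "tz": 0, "ax": 0, "ay": 0, "az": 0, "grip": 255},
])

```text
t: 5.85
tool_pos: [0.5198, 0.1256, 0.2885]
orientation: [3.072, 0.659, -0.003]
force: [-0.5, -0.9, -1.6]
opening: 0.0193
```

```bash
cat > look.py <<'E'
from h import *
from plant import robot
import cv2,sys,pickle
n=sys.argv[1]
s=robot.read_state(); print(s["t"],s["q"].round(3),s["force"].round(2),s["tool_pos"].round(4),s["orientation"].round(3))
D={"s":s}
for k in sys.argv[2:]:
    c=robot.read_camera(k); cv2.imwrite(f"pics/{n}_{k}.png",c["frame"]); D[k]=c
pickle.dump(D,open(f"{n}.pkl","wb"))
def crop(f,o,x0,y0,x1,y1,s):
    a=f[y0:y1,x0:x1]; a=cv2.resize(a,None,fx=s,fy=s,interpolation=cv2.INTER_CUBIC)
    for x in range((x0+9)//10*10,x1,10):
        cv2.line(a,((x-x0)*s,0),((x-x0)*s,6),(255,0,255),1)
        if x%20==0: cv2.putText(a,str(x),((x-x0)*s,18),0,.4,(255,0,255),1)
    for y in range((y0+9)//10*10,y1,10):
        cv2.line(a,(0,(y-y0)*s),(6,(y-y0)*s),(255,0,255),1)
        if y%20==0: cv2.putText(a,str(y),(8,(y-y0)*s+4),0,.4,(255,0,255),1)
    cv2.imwrite(o,a)
if "scene" in D: crop(D["scene"]["frame"],f"pics/{n}_scene_c.png",290,140,400,220,7)
if "side" in D: crop(D["side"]["frame"],f"pics/{n}_side_c.png",230,170,340,250,7)
E
python3 look.py a wrist scene side
```

```text
5.85 [ 0.141 -0.063  1.56  -0.     1.647  1.29 ] [-0.51 -0.87 -1.57] [0.5198 0.1256 0.2885] [ 3.072e+00  6.590e-01 -3.000e-03]
```

View pics/a_wrist.png

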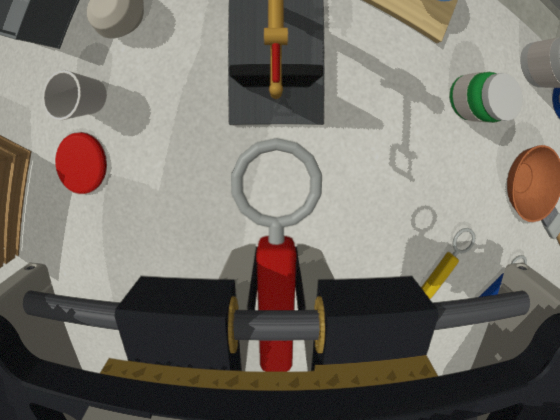

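View pics/a_scene_c.png

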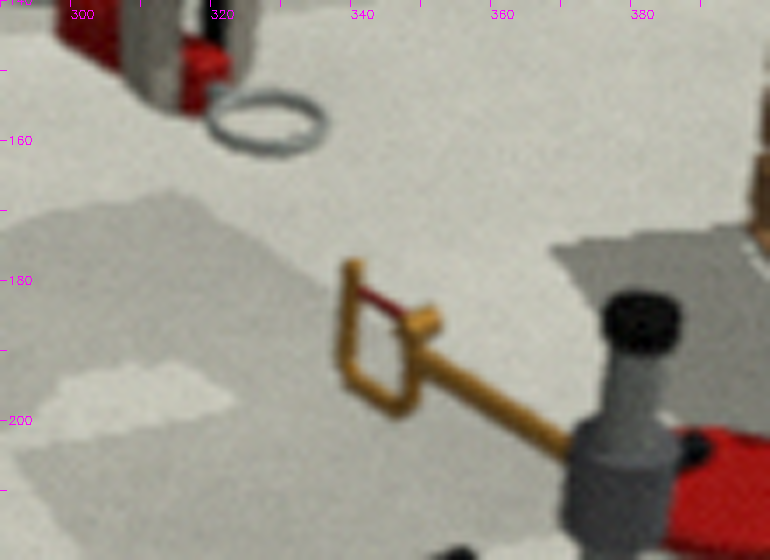

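View pics/a_side_c.png

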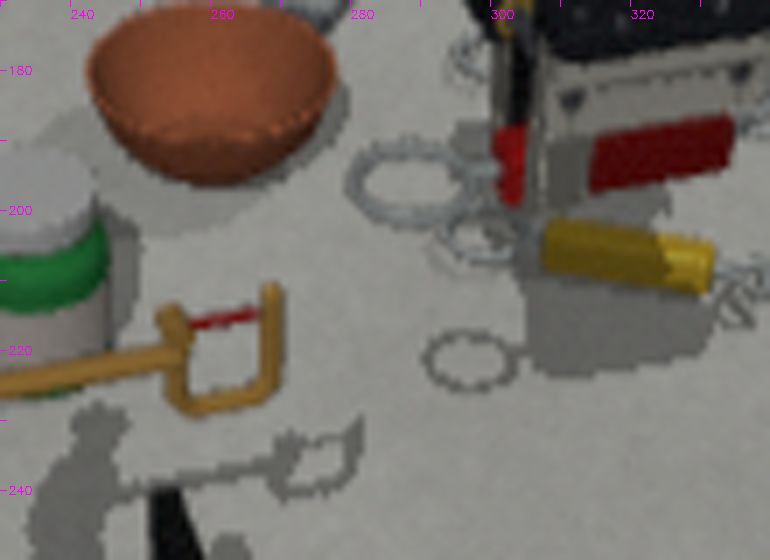

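Run:
```python
from h import *
import pickle
D=pickle.load(open("a.pkl","rb")); s=D["s"]; w=D["wrist"]
R=Ro.from_rotvec(s["orientation"]).as_matrix()
def tri(sc,si,wr=None):
    def r(X):
        e=[proj("scene",X)[0]-np.array(sc)+.45,proj("side",X)[0]-np.array(si)+.45]
        if wr is not None: e.append(wproj(w,X)-np.array(wr))
        return np.concatenate(e)
    q=least_squares(r,[.55,.15,.28]); print(q.fun.round(2)); return q.x
cs=place(ST,[0,0,0])
def rep(n,X): 
    d=X[:2]-ST[:2]; c,sn=np.cos(ST[2]),np.sin(ST[2])
    print(n,X.round(4),"stand mm",round(1e3*(c*d[0]+sn*d[1]),1),round(1e3*(-sn*d[0]+c*d[1]),1),"tool mm",(R.T@(X-s["tool_pos"])*1000).round(1))
for wr in (0,1):
    rep("ring",tri((328,157.6),(288.6,196.1),(276.5,182.7) if wr else None))
    rep("tiptop",tri((340.3,177.6),(268.7,211),(276,89) if wr else None))
    rep("gate tip",tri((341.3,181.6),(266.7,214.6),None))
    rep("gate sh",tri((347.3,185.1),(257,216.5),None))
    rep("floor mid(lower edge)",tri((344.5,196.6),(262,228.3),None))
```

```text
[ 0.31  0.39  0.28 -0.37]
ring [0.5636 0.1436 0.2981] stand mm -66.6 -2.0 tool mm [47.3  1.6 -9.7]
[ 0.29  0.32  0.27 -0.32]
tiptop [0.6078 0.1641 0.2639] stand mm -17.9 -1.6 tool mm [96.   1.  24.4]
[ 0.39  0.43  0.37 -0.43]
gate tip [0.612  0.1663 0.2545] stand mm -13.2 -1.3 tool mm [100.8   0.8  33.8]
[ 0.73  0.78  0.69 -0.79]
gate sh [0.633  0.1756 0.2548] stand mm 9.9 -1.5 tool mm [123.8   0.9  33.5]
[ 0.38  0.4   0.36 -0.4 ]
floor mid(lower edge) [0.6222 0.1742 0.2165] stand mm -0.6 1.7 tool mm [113.4  -2.3  71.7]
[ 0.22  0.28  0.56 -0.35  0.01 -0.07]
ring [0.563  0.1435 0.2981] stand mm -67.2 -1.7 tool mm [46.7  1.4 -9.7]
[-0.09  0.31  0.76 -0.26 -0.02 -0.17]
tiptop [0.6067 0.1635 0.2634] stand mm -19.1 -1.7 tool mm [94.8  1.1 24.9]
[ 0.39  0.43  0.37 -0.43]
gate tip [0.612  0.1663 0.2545] stand mm -13.2 -1.3 tool mm [100.8   0.8  33.8]
[ 0.73  0.78  0.69 -0.79]
gate sh [0.633  0.1756 0.2548] stand mm 9.9 -1.5 tool mm [123.8   0.9  33.5]
[ 0.38  0.4   0.36 -0.4 ]
floor mid(lower edge) [0.6222 0.1742 0.2165] stand mm -0.6 1.7 tool mm [113.4  -2.3  71.7]
```

Ring to tip along the tool's x is about 48.5 mm and the lateral offset is below 1 mm. The ring is 34 mm above the tip's top. I'll move forward by 39 mm and check.

Emit:
step_arm([
  {"tx": 12, "ty": 0, "tz": 0, "ax": 0, "ay": 0, "az": 0, "grip": 255},
  {"tx": 17, "ty": 0, "tz": 6, "ax": 0, "ay": 0, "az": 0, "grip": 255},
  {"tx": 10, "ty": 0, "tz": 8, "ax": 0, "ay": 0, "az": 0, "grip": 255},
  {"tx": 0, "ty": 0, "tz": 4, "ax": 0, "ay": 0, "az": 0, "grip": 255},
  {"tx": 0, "ty": 0, "tz": 0, "ax": 0, "ay": 0, "az": 0, "grip": 255},
  {"tx": 0, "ty": 0, "tz": 0, "ax": 0, "ay": 0, "az": 0, "grip": 255},
])

```text
t: 6.6
tool_pos: [0.5553, 0.1421, 0.2715]
orientation: [3.071, 0.664, -0.001]
force: [-0.2, 0.1, -0.4]
opening: 0.0198
```

```bash
python3 look.py b wrist scene side; python3 -c "
import cv2;a=cv2.imread('pics/b_wrist.png')[60:240,180:370];cv2.imwrite('pics/b_wc.png',cv2.resize(a,None,fx=3,fy=3,interpolation=2))"
```

```text
6.6 [ 0.161  0.042  1.486 -0.     1.614  1.306] [-0.24  0.07 -0.35] [0.5553 0.1421 0.2715] [ 3.071e+00  6.640e-01 -1.000e-03]
```

View pics/b_wc.png

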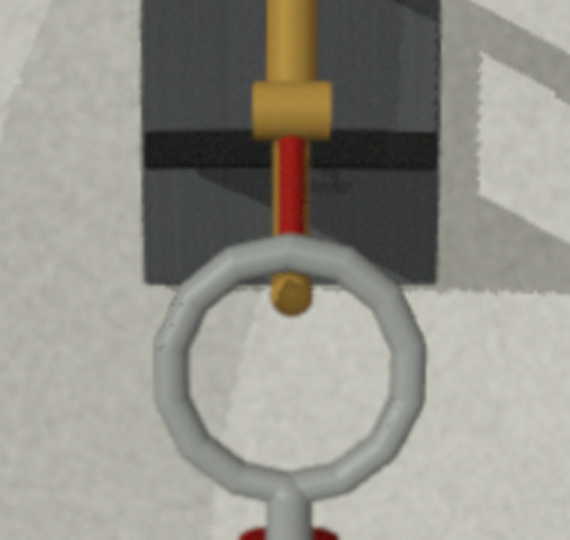

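View pics/b_scene_c.png

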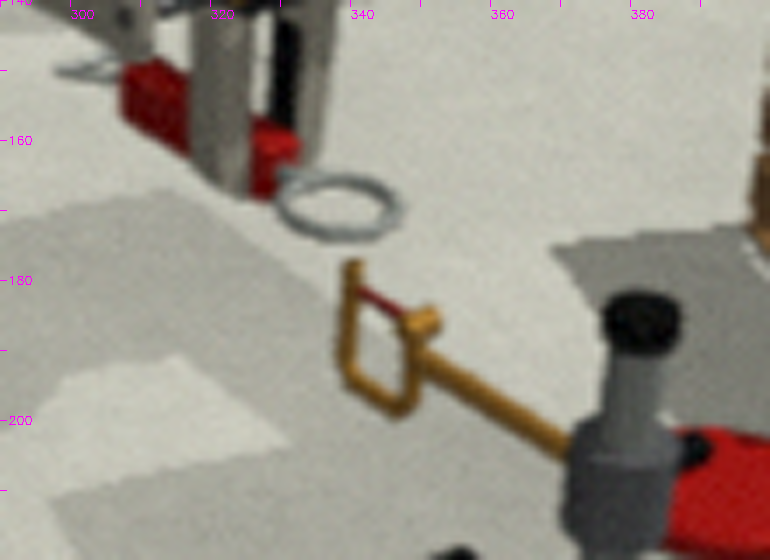

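View pics/b_side_c.png

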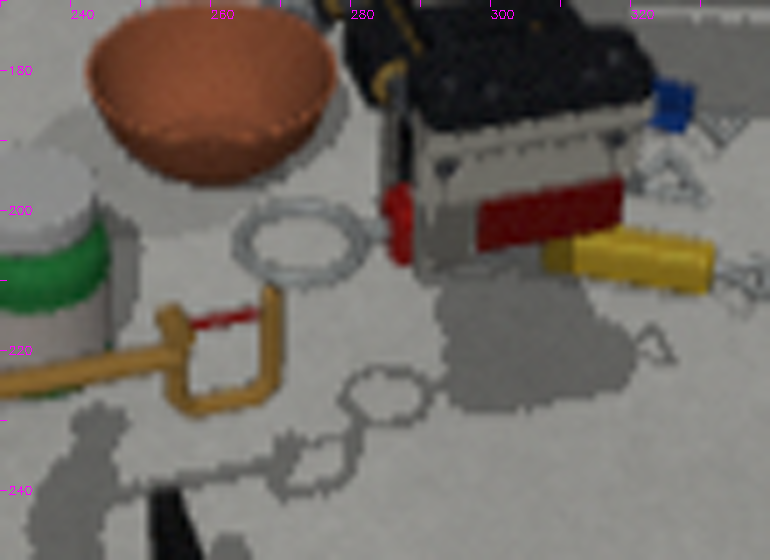

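Run:
```python
from h import *
import pickle
D=pickle.load(open("b.pkl","rb")); s=D["s"]; w=D["wrist"]
R=Ro.from_rotvec(s["orientation"]).as_matrix()
print("camcheck", (R.T@(-w["R"].T@w["t"]-s["tool_pos"])).round(4))
for n,uv,z in (("ring",(276.5,182),s["tool_pos"][2]+.0095),("tip",(276.8,158.0),.2635),("tip",(276.8,158.0),.2605),("hinge",(277.2,96.3),.258)):
    X=onz(w,*uv,z); print(n,X.round(4),(R.T@(X-s["tool_pos"])*1000).round(1))
def tri(sc,si):
    q=least_squares(lambda X:np.concatenate([proj("scene",X)[0]-np.array(sc)+.45,proj("side",X)[0]-np.array(si)+.45]),[.55,.15,.28]);return q.x
X=tri((290+338/7,140+207/7),(230+300/7,170+243/7)); print(X,(R.T@(X-s["tool_pos"])*1000).round(1))
```

```text
camcheck [ 0.0791  0.001  -0.1649]
ring [0.5986 0.1603 0.281 ] [47.   1.4 -9.5]
tip [0.6073 0.164  0.2635] [56.5  1.6  8. ]
tip [0.607  0.1638 0.2605] [56.1  1.6 11. ]
hinge [0.6377 0.1776 0.258 ] [89.7  1.8 13.4]
[0.59842947 0.1606078  0.28146032] [ 46.9   1.  -10. ]
```

Emit:
step_arm([
  {"tx": -0.5, "ty": 0, "tz": 5, "ax": 0, "ay": 0, "az": 0, "grip": 255},
  {"tx": 0, "ty": 0, "tz": 6, "ax": 0, "ay": 0, "az": 0, "grip": 255},
  {"tx": 0, "ty": 0, "tz": 4, "ax": 0, "ay": 0, "az": 0, "grip": 255},
  {"tx": 0, "ty": 0, "tz": 3, "ax": 0, "ay": 0, "az": 0, "grip": 255},
  {"tx": 0, "ty": 0, "tz": 0, "ax": 0, "ay": 0, "az": 0, "grip": 255},
  {"tx": 0, "ty": 0, "tz": 0, "ax": 0, "ay": 0, "az": 0, "grip": 255},
])

```text
t: 7.35
tool_pos: [0.5552, 0.1421, 0.2536]
orientation: [-3.07, -0.665, 0.0]
force: [0.5, -1.2, -0.9]
opening: 0.0195
```

```bash
python3 look.py c wrist scene side; python3 -c "
import cv2;a=cv2.imread('pics/c_wrist.png')[60:240,180:370];cv2.imwrite('pics/c_wc.png',cv2.resize(a,None,fx=3,fy=3,interpolation=2))"
```

```text
7.35 [0.161 0.046 1.514 0.    1.581 1.306] [ 0.47 -1.2  -0.89] [0.5552 0.1421 0.2536] [-3.07  -0.665  0.   ]
```

View pics/c_wc.png

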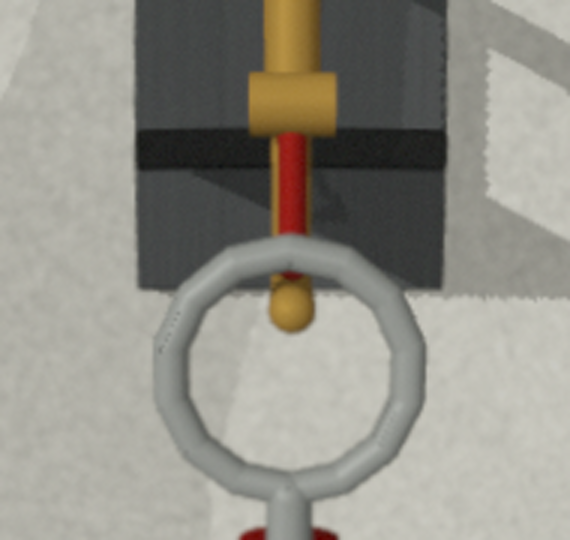

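View pics/c_side_c.png

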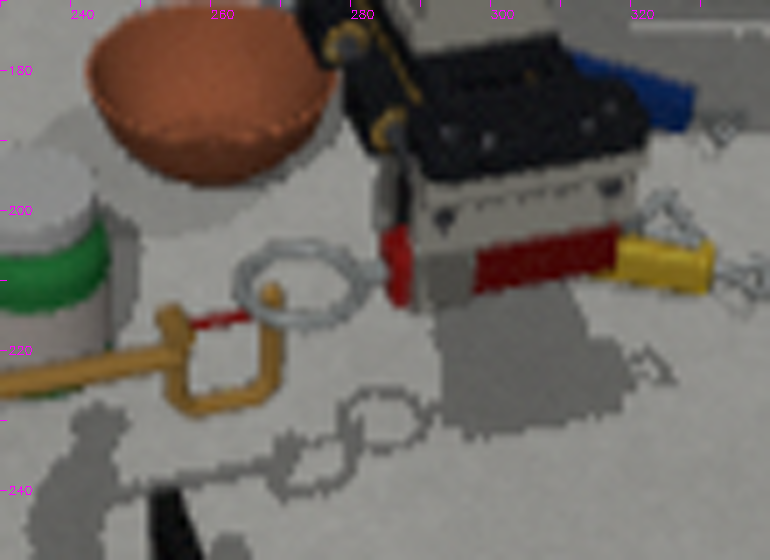

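Emit:
step_arm([
  {"tx": 0.5, "ty": 0, "tz": 3, "ax": 0, "ay": 0, "az": 0, "grip": 255},
  {"tx": 0, "ty": 0, "tz": 3, "ax": 0, "ay": 0, "az": 0, "grip": 255},
  {"tx": 0, "ty": 0, "tz": 3, "ax": 0, "ay": 0, "az": 0, "grip": 255},
  {"tx": 0, "ty": 0, "tz": 3, "ax": 0, "ay": 0, "az": 0, "grip": 255},
  {"tx": 0, "ty": 0, "tz": 0, "ax": 0, "ay": 0, "az": 0, "grip": 255},
])

```text
t: 8.0
tool_pos: [0.5559, 0.1424, 0.2416]
orientation: [-3.07, -0.665, -0.001]
force: [0.4, -0.0, 3.0]
opening: 0.0196
```

```bash
python3 look.py d wrist side; python3 -c "
import cv2;a=cv2.imread('pics/d_wrist.png')[60:240,180:370];cv2.imwrite('pics/d_wc.png',cv2.resize(a,None,fx=3,fy=3,interpolation=2))"
```

```text
8.0 [0.161 0.051 1.531 0.    1.559 1.306] [ 0.37 -0.01  2.98] [0.5559 0.1424 0.2416] [-3.07e+00 -6.65e-01 -1.00e-03]
```

View pics/d_wc.png

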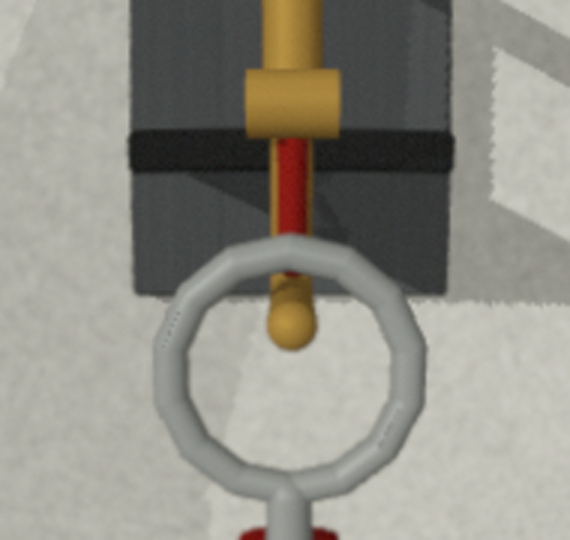

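View pics/d_side_c.png

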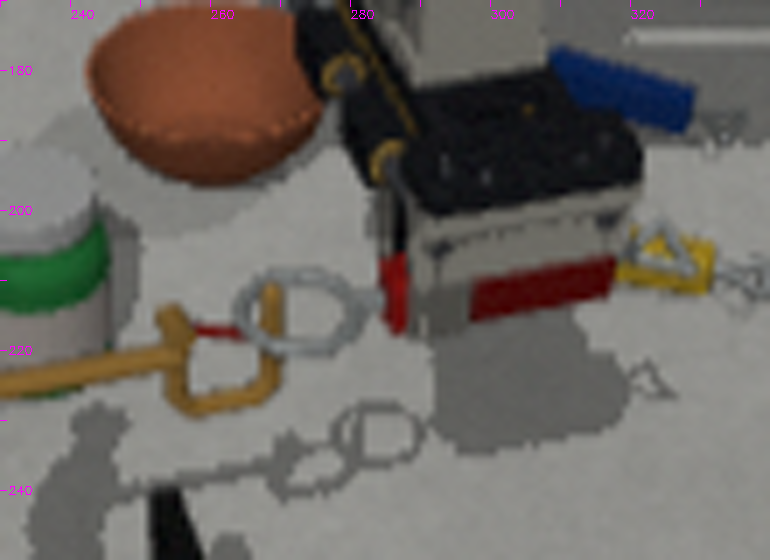

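The tip is in the ring and the gate is swinging down with about 4 N on it. I'll keep pushing.

Emit:
step_arm([
  {"tx": 0, "ty": 0, "tz": 2, "ax": 0, "ay": 0, "az": 0, "grip": 255},
  {"tx": 0, "ty": 0, "tz": 2, "ax": 0, "ay": 0, "az": 0, "grip": 255},
  {"tx": 0, "ty": 0, "tz": 2, "ax": 0, "ay": 0, "az": 0, "grip": 255},
  {"tx": 0, "ty": 0, "tz": 2, "ax": 0, "ay": 0, "az": 0, "grip": 255},
  {"tx": 0, "ty": 0, "tz": 0, "ax": 0, "ay": 0, "az": 0, "grip": 255},
])

```text
t: 8.6
tool_pos: [0.5553, 0.1422, 0.2331]
orientation: [3.07, 0.665, -0.002]
force: [-2.1, -0.7, 3.2]
opening: 0.0196
```

Emit:
step_arm([
  {"tx": 0, "ty": 0, "tz": 2, "ax": 0, "ay": 0, "az": 0, "grip": 255},
  {"tx": 0, "ty": 0, "tz": 1, "ax": 0, "ay": 0, "az": 0, "grip": 255},
  {"tx": 0, "ty": 0, "tz": 0, "ax": 0, "ay": 0, "az": 0, "grip": 255},
])

```text
t: 8.9
tool_pos: [0.5554, 0.1422, 0.2302]
orientation: [3.07, 0.665, -0.002]
force: [-3.0, -1.0, 4.1]
opening: 0.0197
```

```bash
python3 look.py e wrist side scene; python3 -c "
import cv2;a=cv2.imread('pics/e_wrist.png')[60:240,180:370];cv2.imwrite('pics/e_wc.png',cv2.resize(a,None,fx=3,fy=3,interpolation=2))"
```

```text
8.9 [ 0.161  0.055  1.547 -0.     1.54   1.306] [-2.98 -0.99  4.14] [0.5554 0.1422 0.2302] [ 3.07e+00  6.65e-01 -2.00e-03]
```

View pics/e_wc.png

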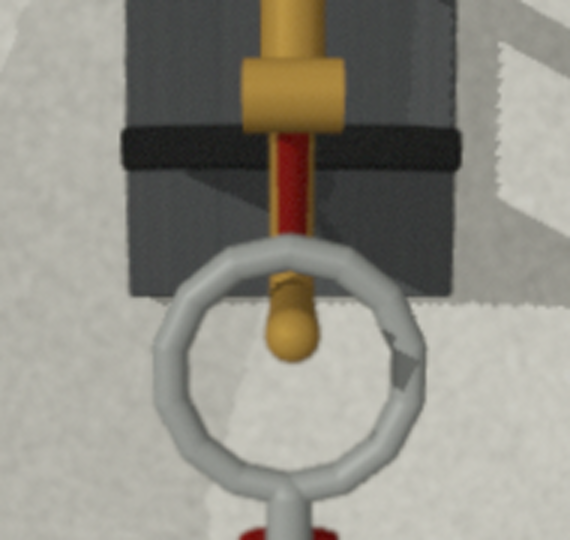

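View pics/e_side_c.png

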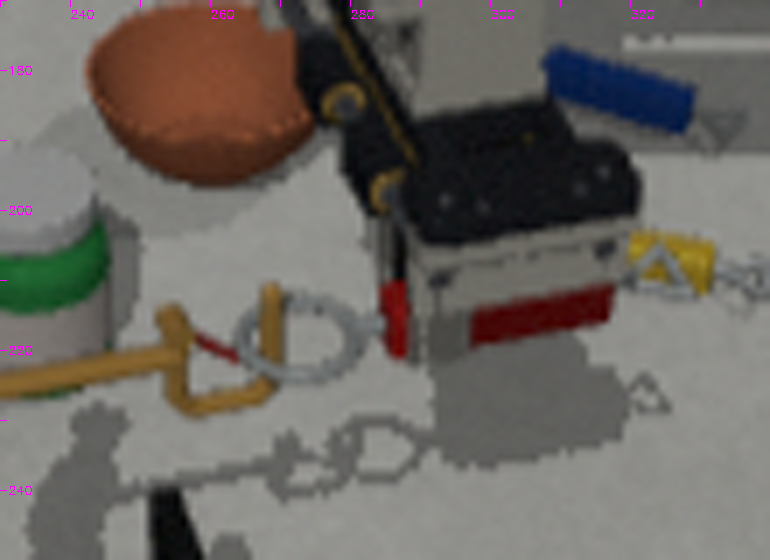

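View pics/e_scene_c.png

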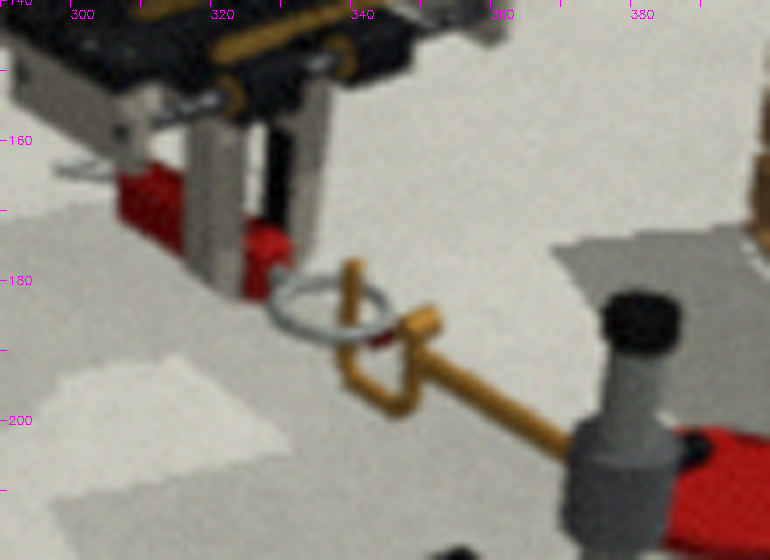

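Emit:
step_arm([
  {"tx": 0, "ty": 0, "tz": 2, "ax": 0, "ay": 0, "az": 0, "grip": 255},
  {"tx": 0, "ty": 0, "tz": 1, "ax": 0, "ay": 0, "az": 0, "grip": 255},
  {"tx": 0, "ty": 0, "tz": 0, "ax": 0, "ay": 0, "az": 0, "grip": 255},
])

```text
t: 9.35
tool_pos: [0.5552, 0.1421, 0.227]
orientation: [3.07, 0.664, -0.002]
force: [-4.4, -2.8, 1.5]
opening: 0.0195
```

Emit:
step_arm([
  {"tx": 0, "ty": 0, "tz": 2, "ax": 0, "ay": 0, "az": 0, "grip": 255},
  {"tx": 0, "ty": 0, "tz": 0, "ax": 0, "ay": 0, "az": 0, "grip": 255},
])

```text
t: 9.55
tool_pos: [0.5551, 0.1422, 0.2244]
orientation: [-3.07, -0.665, 0.003]
force: [0.5, 0.3, -0.9]
opening: 0.0201
```

```bash
python3 look.py f wrist side scene; python3 -c "
import cv2;a=cv2.imread('pics/f_wrist.png')[60:240,180:370];cv2.imwrite('pics/f_wc.png',cv2.resize(a,None,fx=3,fy=3,interpolation=2))"
```

```text
9.55 [ 0.161  0.057  1.555 -0.     1.531  1.306] [ 0.53  0.27 -0.95] [0.5551 0.1422 0.2244] [-3.07e+00 -6.65e-01  3.00e-03]
```

View pics/f_wc.png

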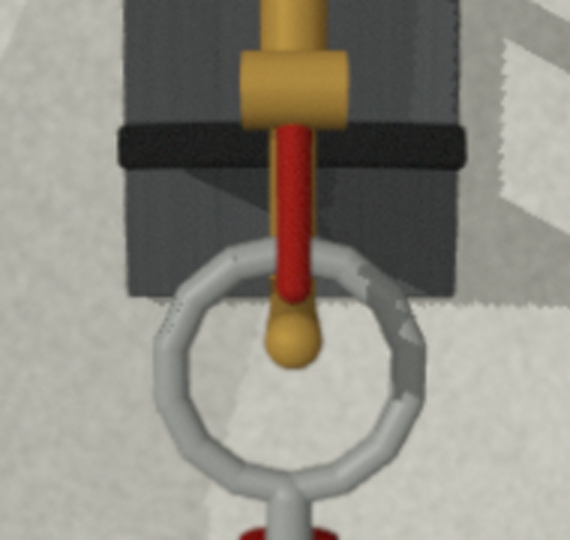

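View pics/f_side_c.png

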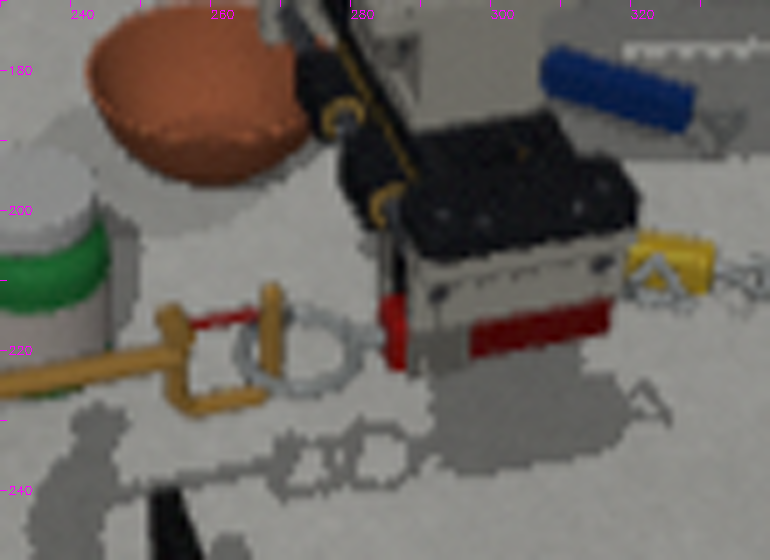

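The gate has snapped shut above the rim: it now hides the rim in the wrist view, and the force is back to the tool's weight alone. I'll tug upward in small steps.

Emit:
step_arm([
  {"tx": 0, "ty": 0, "tz": 0, "ax": 0, "ay": 0, "az": 0, "grip": 255},
  {"tx": 0, "ty": 0, "tz": -4, "ax": 0, "ay": 0, "az": 0, "grip": 255},
  {"tx": 0, "ty": 0, "tz": -4, "ax": 0, "ay": 0, "az": 0, "grip": 255},
  {"tx": 0, "ty": 0, "tz": -2, "ax": 0, "ay": 0, "az": 0, "grip": 255},
  {"tx": 0, "ty": 0, "tz": 0, "ax": 0, "ay": 0, "az": 0, "grip": 255},
])

```text
t: 10.2
tool_pos: [0.5562, 0.1424, 0.2365]
orientation: [3.07, 0.665, 0.002]
force: [0.0, -0.0, -0.2]
opening: 0.0199
```

Emit:
step_arm([
  {"tx": 0, "ty": 0, "tz": -1, "ax": 0, "ay": 0, "az": 0, "grip": 255},
  {"tx": 0, "ty": 0, "tz": 0, "ax": 0, "ay": 0, "az": 0, "grip": 255},
])

```text
t: 10.4
tool_pos: [0.5557, 0.1424, 0.2367]
orientation: [-3.07, -0.665, -0.0]
force: [-0.1, 0.2, -0.5]
opening: 0.0196
```

Emit:
step_arm([
  {"tx": 0, "ty": 0, "tz": -1, "ax": 0, "ay": 0, "az": 0, "grip": 255},
  {"tx": 0, "ty": 0, "tz": 0, "ax": 0, "ay": 0, "az": 0, "grip": 255},
])

```text
t: 10.6
tool_pos: [0.5558, 0.1423, 0.2377]
orientation: [-3.07, -0.665, -0.0]
force: [-0.4, -0.5, -1.4]
opening: 0.0197
```

Emit:
step_arm([
  {"tx": 0, "ty": 0, "tz": -0.5, "ax": 0, "ay": 0, "az": 0, "grip": 255},
  {"tx": 0, "ty": 0, "tz": 0, "ax": 0, "ay": 0, "az": 0, "grip": 255},
])

```text
t: 10.8
tool_pos: [0.5558, 0.1423, 0.2382]
orientation: [3.07, 0.665, 0.0]
force: [-0.1, -0.4, -0.6]
opening: 0.0194
```

Emit:
step_arm([
  {"tx": 0, "ty": 0, "tz": -0.5, "ax": 0, "ay": 0, "az": 0, "grip": 255},
  {"tx": 0, "ty": 0, "tz": 0, "ax": 0, "ay": 0, "az": 0, "grip": 255},
])

```text
t: 11.0
tool_pos: [0.5558, 0.1424, 0.2387]
orientation: [-3.07, -0.665, -0.0]
force: [-0.4, 0.6, -0.3]
opening: 0.0197
```

Emit:
step_arm([
  {"tx": 0, "ty": 0, "tz": -0.5, "ax": 0, "ay": 0, "az": 0, "grip": 255},
  {"tx": 0, "ty": 0, "tz": 0, "ax": 0, "ay": 0, "az": 0, "grip": 255},
])

```text
t: 11.2
tool_pos: [0.5558, 0.1424, 0.2392]
orientation: [-3.07, -0.665, -0.0]
force: [-0.6, -0.3, -1.6]
opening: 0.0196
```

Emit:
step_arm([
  {"tx": 0, "ty": 0, "tz": -0.5, "ax": 0, "ay": 0, "az": 0, "grip": 255},
  {"tx": 0, "ty": 0, "tz": 0, "ax": 0, "ay": 0, "az": 0, "grip": 255},
])

```text
t: 11.4
tool_pos: [0.5557, 0.1423, 0.2397]
orientation: [3.07, 0.665, -0.0]
force: [0.7, 0.6, -1.2]
opening: 0.0198
```

Emit:
step_arm([
  {"tx": 0, "ty": 0, "tz": -0.5, "ax": 0, "ay": 0, "az": 0, "grip": 255},
  {"tx": 0, "ty": 0, "tz": 0, "ax": 0, "ay": 0, "az": 0, "grip": 255},
])

```text
t: 11.6
tool_pos: [0.5557, 0.1423, 0.2399]
orientation: [-3.07, -0.665, 0.001]
force: [-0.1, -0.3, -2.3]
opening: 0.0195
```

Emit:
step_arm([
  {"tx": 0, "ty": 0, "tz": -0.5, "ax": 0, "ay": 0, "az": 0, "grip": 255},
  {"tx": 0, "ty": 0, "tz": 0, "ax": 0, "ay": 0, "az": 0, "grip": 255},
])

```text
t: 11.8
tool_pos: [0.5556, 0.1423, 0.2403]
orientation: [-3.07, -0.665, 0.001]
force: [1.3, 0.3, -4.3]
opening: 0.0198
```

Emit:
step_arm([
  {"tx": 0, "ty": 0, "tz": -0.5, "ax": 0, "ay": 0, "az": 0, "grip": 255},
  {"tx": 0, "ty": 0, "tz": 0, "ax": 0, "ay": 0, "az": 0, "grip": 255},
])

```text
t: 12.0
tool_pos: [0.5556, 0.1423, 0.2406]
orientation: [-3.07, -0.665, 0.001]
force: [2.2, 0.4, -6.3]
opening: 0.0196
```

Emit:
step_arm([
  {"tx": 0, "ty": 0, "tz": 0, "ax": 0, "ay": 0, "az": 0, "grip": 255},
  {"tx": 0, "ty": 0, "tz": 0, "ax": 0, "ay": 0, "az": 0, "grip": 255},
])

```text
t: 12.2
tool_pos: [0.5556, 0.1423, 0.2408]
orientation: [-3.07, -0.665, 0.001]
force: [2.1, 0.8, -7.3]
opening: 0.0197
```

Emit:
step_arm([
  {"tx": 0, "ty": 0, "tz": 0, "ax": 0, "ay": 0, "az": 0, "grip": 255},
  {"tx": 0, "ty": 0, "tz": 0, "ax": 0, "ay": 0, "az": 0, "grip": 255},
  {"tx": 0, "ty": 0, "tz": 0, "ax": 0, "ay": 0, "az": 0, "grip": 255},
])

```text
t: 12.5
tool_pos: [0.5556, 0.1423, 0.2409]
orientation: [3.07, 0.665, -0.001]
force: [1.3, 0.3, -7.7]
opening: 0.0196
```

```bash
python3 look.py g wrist side scene; python3 -c "
import cv2;a=cv2.imread('pics/g_wrist.png')[60:240,180:370];cv2.imwrite('pics/g_wc.png',cv2.resize(a,None,fx=3,fy=3,interpolation=2))"
```

```text
12.5 [ 0.161  0.051  1.532 -0.     1.559  1.306] [ 1.35  0.26 -7.66] [0.5556 0.1423 0.2409] [ 3.07e+00  6.65e-01 -1.00e-03]
```

View pics/g_wc.png

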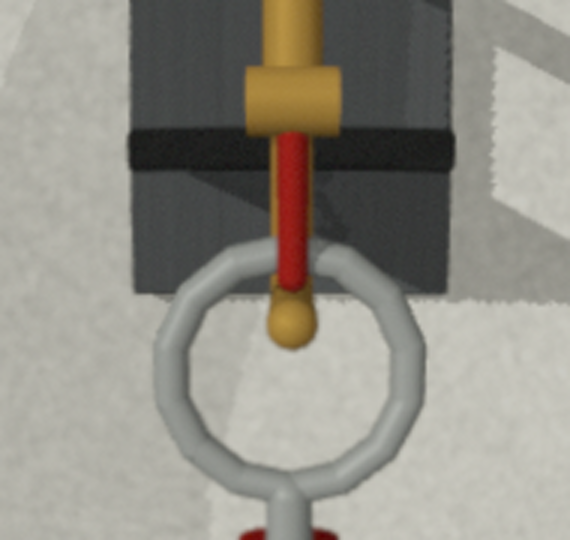

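View pics/g_side_c.png

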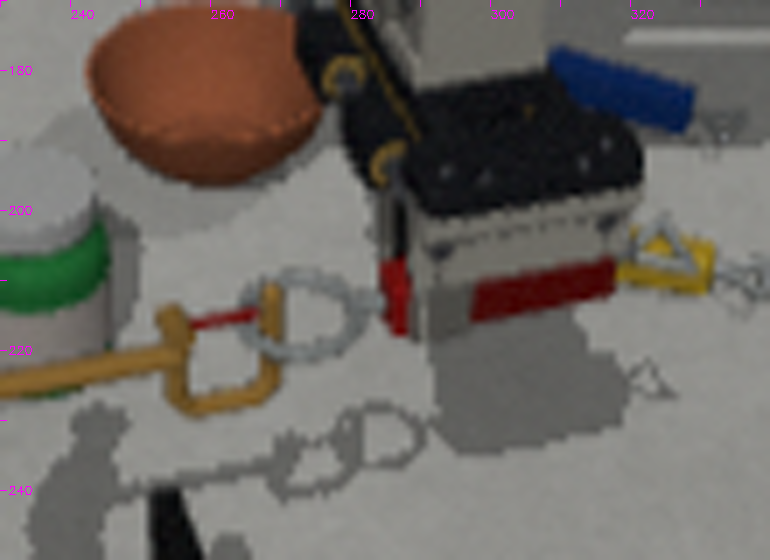

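The tug held about 6 N with the gate shut. I'll slacken it, then swing the handle down about the rim so that the tool is nearly vertical before release.

Emit:
step_arm([
  {"tx": 0, "ty": 0, "tz": 4, "ax": 0, "ay": 0, "az": 0, "grip": 255},
  {"tx": 1, "ty": 0, "tz": 6, "ax": 0, "ay": 0, "az": 0, "grip": 255},
  {"tx": 1, "ty": 0, "tz": 6, "ax": 0, "ay": 0, "az": 0, "grip": 255},
  {"tx": 1, "ty": 0, "tz": 3, "ax": 0, "ay": 0, "az": 0, "grip": 255},
  {"tx": 0, "ty": 0, "tz": 0, "ax": 0, "ay": 0, "az": 0, "grip": 255},
])

```text
t: 13.15
tool_pos: [0.5583, 0.1436, 0.2215]
orientation: [-3.07, -0.665, 0.001]
force: [0.1, 0.5, -1.3]
opening: 0.0192
```

Emit:
step_arm([
  {"tx": 0.6, "ty": 0, "tz": 3.3, "ax": 0, "ay": 0.05, "az": 0, "grip": 255},
  {"tx": 0.6, "ty": 0, "tz": 3.3, "ax": 0, "ay": 0.05, "az": 0, "grip": 255},
  {"tx": 0.6, "ty": 0, "tz": 3.3, "ax": 0, "ay": 0.05, "az": 0, "grip": 255},
  {"tx": 0.6, "ty": 0, "tz": 3.3, "ax": 0, "ay": 0.05, "az": 0, "grip": 255},
  {"tx": 0.6, "ty": 0, "tz": 3.3, "ax": 0, "ay": 0.05, "az": 0, "grip": 255},
  {"tx": 0.6, "ty": 0, "tz": 3.3, "ax": 0, "ay": 0.05, "az": 0, "grip": 255},
  {"tx": 0, "ty": 0, "tz": 0, "ax": 0, "ay": 0, "az": 0, "grip": 255},
])

```text
t: 13.85
tool_pos: [0.563, 0.1457, 0.2024]
orientation: [-2.976, -0.644, -0.449]
force: [-0.7, 0.1, -1.2]
opening: 0.0196
```

```bash
cat >> h.py <<'E'
def rim(s): 
    R=Ro.from_rotvec(s["orientation"]).as_matrix(); X=s["tool_pos"]+R@np.array([.067,.0005,-.0097])
    d=X[:2]-ST[:2]; c,n=np.cos(ST[2]),np.sin(ST[2]); print("rim stand mm",((c*d[0]+n*d[1])*1e3).round(1),((-n*d[0]+c*d[1])*1e3).round(1),"z",(X[2]*1e3).round(1),"tilt",np.arcsin(R[2,0]).round(3))
E
python3 look.py i side scene; python3 -c "
import pickle;from h import *;rim(pickle.load(open('i.pkl','rb'))['s']);rim(pickle.load(open('g.pkl','rb'))['s'])"
```

```text
13.85 [ 0.104 -0.205  1.876  0.101  1.188  1.224] [-0.68  0.05 -1.22] [0.563  0.1457 0.2024] [-2.976 -0.644 -0.449]
rim stand mm -5.1 -0.3 z 231.4 tilt 0.3
rim stand mm -7.4 -0.3 z 250.6 tilt -0.0
```

View pics/i_side_c.png

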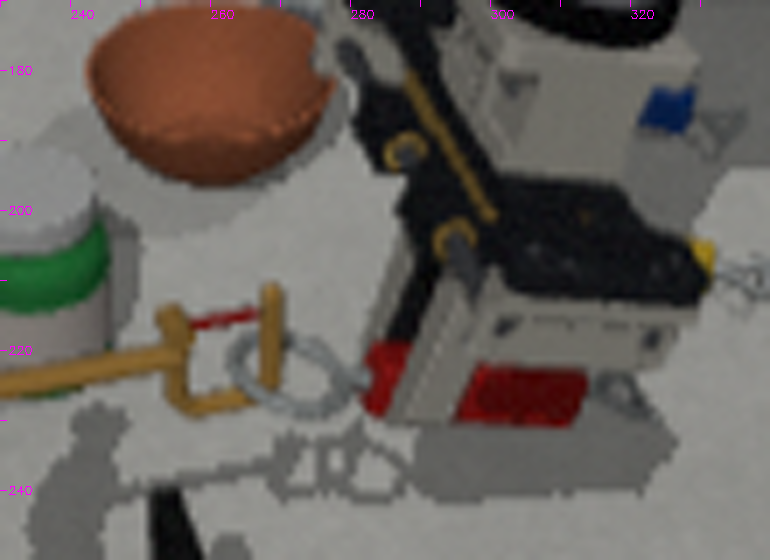

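View pics/i_scene_c.png

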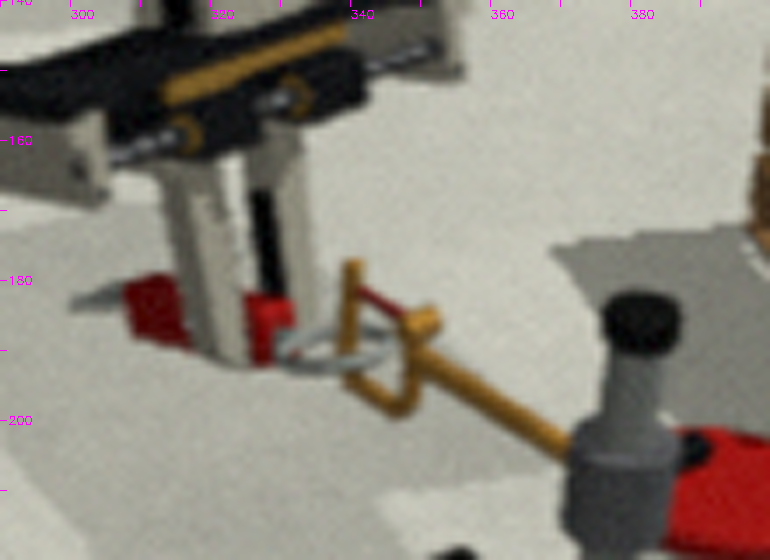

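Emit:
step_arm([
  {"tx": 0.6, "ty": 0, "tz": 3.3, "ax": 0, "ay": 0.05, "az": 0, "grip": 255},
  {"tx": 0.6, "ty": 0, "tz": 3.3, "ax": 0, "ay": 0.05, "az": 0, "grip": 255},
  {"tx": 0.6, "ty": 0, "tz": 3.3, "ax": 0, "ay": 0.05, "az": 0, "grip": 255},
  {"tx": 0.6, "ty": 0, "tz": 3.3, "ax": 0, "ay": 0.05, "az": 0, "grip": 255},
  {"tx": 0.6, "ty": 0, "tz": 3.3, "ax": 0, "ay": 0.05, "az": 0, "grip": 255},
  {"tx": 0.6, "ty": 0, "tz": 3.3, "ax": 0, "ay": 0.05, "az": 0, "grip": 255},
  {"tx": 0, "ty": 0, "tz": 0, "ax": 0, "ay": 0, "az": 0, "grip": 255},
])

```text
t: 14.65
tool_pos: [0.5735, 0.1507, 0.1854]
orientation: [-2.823, -0.611, -0.87]
force: [-0.7, 0.0, -0.7]
opening: 0.0196
```

```bash
python3 look.py j side; python3 -c "
import pickle;from h import *;rim(pickle.load(open('j.pkl','rb'))['s'])"
```

```text
14.65 [ 0.03  -0.426  2.171  0.293  0.857  1.043] [-0.68  0.   -0.71] [0.5735 0.1507 0.1854] [-2.823 -0.611 -0.87 ]
rim stand mm -4.7 -0.1 z 231.1 tilt 0.598
```

View pics/j_side.png

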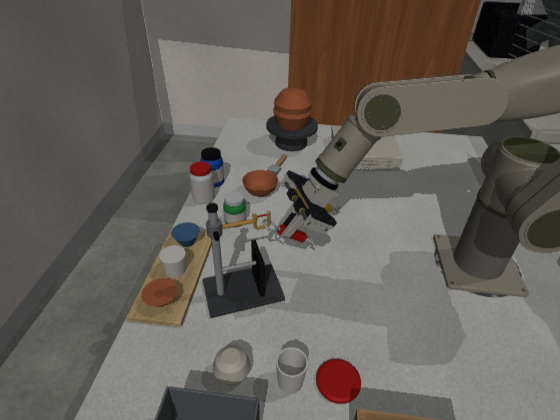

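Emit:
step_arm([
  {"tx": 0.6, "ty": 0, "tz": 3.3, "ax": 0, "ay": 0.05, "az": 0, "grip": 255},
  {"tx": 0.6, "ty": 0, "tz": 3.3, "ax": 0, "ay": 0.05, "az": 0, "grip": 255},
  {"tx": 0.6, "ty": 0, "tz": 3.3, "ax": 0, "ay": 0.05, "az": 0, "grip": 255},
  {"tx": 0.6, "ty": 0, "tz": 3.3, "ax": 0, "ay": 0.05, "az": 0, "grip": 255},
  {"tx": 0.6, "ty": 0, "tz": 3.3, "ax": 0, "ay": 0.05, "az": 0, "grip": 255},
  {"tx": 0, "ty": 0, "tz": 0, "ax": 0, "ay": 0, "az": 0, "grip": 255},
])

```text
t: 15.3
tool_pos: [0.5854, 0.1564, 0.1747]
orientation: [-2.652, -0.574, -1.196]
force: [-0.3, 0.2, -1.7]
opening: 0.0199
```

Emit:
step_arm([
  {"tx": -1.5, "ty": 0, "tz": 1.3, "ax": 0, "ay": 0, "az": 0, "grip": 255},
  {"tx": 0, "ty": 0, "tz": 0, "ax": 0, "ay": 0, "az": 0, "grip": 255},
])

```text
t: 15.5
tool_pos: [0.5867, 0.1563, 0.1749]
orientation: [-2.652, -0.575, -1.2]
force: [0.6, 0.6, -0.8]
opening: 0.0194
```

```bash
python3 look.py k side scene; python3 -c "
import pickle;from h import *;rim(pickle.load(open('k.pkl','rb'))['s'])"
```

```text
15.5 [-0.037 -0.535  2.384  0.641  0.596  0.698] [ 0.57  0.6  -0.76] [0.5867 0.1563 0.1749] [-2.652 -0.575 -1.2  ]
rim stand mm -3.3 -0.3 z 231.6 tilt 0.85
```

View pics/k_side_c.png

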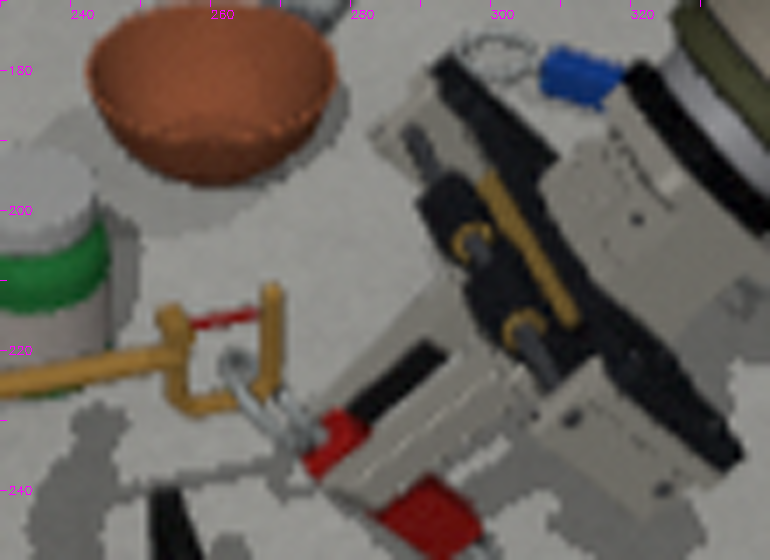

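View pics/k_scene_c.png

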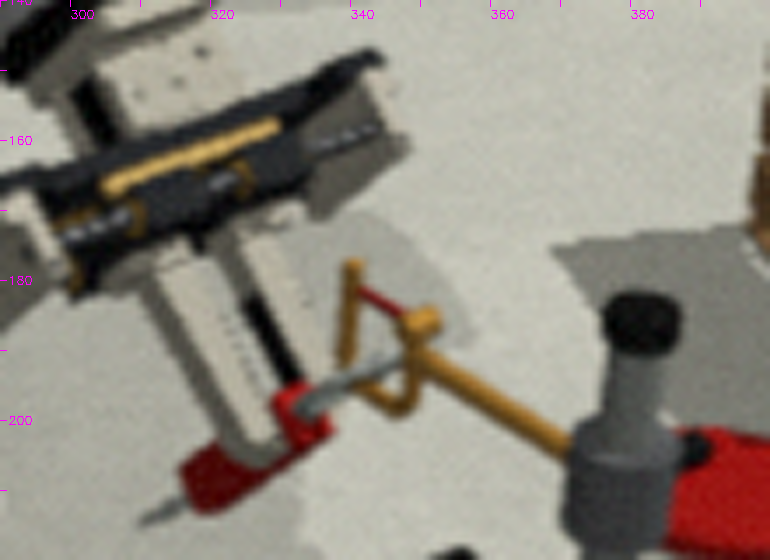

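Emit:
step_arm([
  {"tx": -1.5, "ty": 0, "tz": 1, "ax": 0, "ay": 0, "az": 0, "grip": 255},
  {"tx": 0, "ty": 0, "tz": 0, "ax": 0, "ay": 0, "az": 0, "grip": 255},
])

```text
t: 15.8
tool_pos: [0.5858, 0.1561, 0.172]
orientation: [-2.652, -0.574, -1.2]
force: [0.3, -0.3, -0.5]
opening: 0.0197
```

Emit:
step_arm([
  {"tx": -1.5, "ty": 0, "tz": 1, "ax": 0, "ay": 0, "az": 0, "grip": 255},
  {"tx": 0, "ty": 0, "tz": 0, "ax": 0, "ay": 0, "az": 0, "grip": 255},
])

```text
t: 16.0
tool_pos: [0.5854, 0.1559, 0.1699]
orientation: [-2.652, -0.574, -1.199]
force: [-0.1, 0.1, -0.9]
opening: 0.0196
```

Emit:
step_arm([
  {"tx": 0, "ty": 0, "tz": 0, "ax": 0, "ay": 0, "az": 0, "grip": 130},
  {"tx": 0, "ty": 0, "tz": 0, "ax": 0, "ay": 0, "az": 0, "grip": 130},
  {"tx": 0, "ty": 0, "tz": 0, "ax": 0, "ay": 0, "az": 0, "grip": 130},
  {"tx": 0, "ty": 0, "tz": 0, "ax": 0, "ay": 0, "az": 0, "grip": 130},
  {"tx": 0, "ty": 0, "tz": 0, "ax": 0, "ay": 0, "az": 0, "grip": 130},
  {"tx": 0, "ty": 0, "tz": 0, "ax": 0, "ay": 0, "az": 0, "grip": 130},
  {"tx": 0, "ty": 0, "tz": 0, "ax": 0, "ay": 0, "az": 0, "grip": 130},
  {"tx": 0, "ty": 0, "tz": 0, "ax": 0, "ay": 0, "az": 0, "grip": 130},
])

```text
t: 16.8
tool_pos: [0.5856, 0.1559, 0.1703]
orientation: [-2.652, -0.574, -1.2]
force: [-0.9, -0.2, -0.0]
opening: 0.0458
```

```bash
python3 look.py l side scene; python3 -c "
import cv2
a=cv2.imread('pics/l_side.png')[180:320,200:340];b=cv2.imread('pics/l_scene.png')[140:280,290:430]
cv2.imwrite('pics/l2.png',cv2.resize(cv2.hconcat([a,b]),None,fx=2.8,fy=2.8,interpolation=2))"
```

```text
16.8 [-0.038 -0.532  2.392  0.652  0.588  0.686] [-0.89 -0.21 -0.03] [0.5856 0.1559 0.1703] [-2.652 -0.574 -1.2  ]
```

View pics/l2.png

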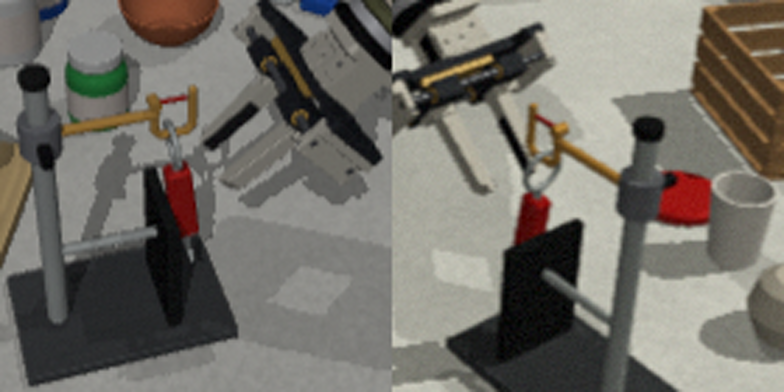

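The tool hangs by its ring against the rest, the gate is shut, and the fingers are clear. I'll back the gripper away along its own axis.

Emit:
step_arm([
  {"tx": 0, "ty": 0, "tz": -5, "ax": 0, "ay": 0, "az": 0, "grip": 130},
  {"tx": 0, "ty": 0, "tz": -10, "ax": 0, "ay": 0, "az": 0, "grip": 130},
  {"tx": 0, "ty": 0, "tz": -10, "ax": 0, "ay": 0, "az": 0, "grip": 130},
  {"tx": 0, "ty": 0, "tz": -15, "ax": 0, "ay": 0, "az": 0, "grip": 130},
  {"tx": 0, "ty": 0, "tz": -20, "ax": 0, "ay": 0, "az": 0, "grip": 130},
  {"tx": 0, "ty": 0, "tz": -20, "ax": 0, "ay": 0, "az": 0, "grip": 130},
  {"tx": 0, "ty": 0, "tz": -10, "ax": 0, "ay": 0, "az": 0, "grip": 130},
  {"tx": 0, "ty": 0, "tz": 0, "ax": 0, "ay": 0, "az": 0, "grip": 130},
  {"tx": 0, "ty": 0, "tz": 0, "ax": 0, "ay": 0, "az": 0, "grip": 130},
  {"tx": 0, "ty": 0, "tz": 0, "ax": 0, "ay": 0, "az": 0, "grip": 130},
  {"tx": 0, "ty": 0, "tz": 0, "ax": 0, "ay": 0, "az": 0, "grip": 130},
  {"tx": 0, "ty": 0, "tz": 0, "ax": 0, "ay": 0, "az": 0, "grip": 130},
  {"tx": 0, "ty": 0, "tz": 0, "ax": 0, "ay": 0, "az": 0, "grip": 130},
  {"tx": 0, "ty": 0, "tz": 0, "ax": 0, "ay": 0, "az": 0, "grip": 130},
  {"tx": 0, "ty": 0, "tz": 0, "ax": 0, "ay": 0, "az": 0, "grip": 130},
  {"tx": 0, "ty": 0, "tz": 0, "ax": 0, "ay": 0, "az": 0, "grip": 130},
])

```text
t: 18.5
tool_pos: [0.5273, 0.1281, 0.2293]
orientation: [-2.652, -0.575, -1.198]
force: [0.2, 0.3, -0.1]
opening: 0.0455
```

```bash
python3 look.py m side scene; python3 look.py n side; python3 -c "
import cv2
a=cv2.imread('pics/m_side.png')[180:320,200:340];b=cv2.imread('pics/m_scene.png')[140:280,290:430]
n=cv2.imread('pics/n_side.png')[200:300,240:290]; o=cv2.imread('pics/m_side.png')[200:300,240:290]; print('change',cv2.absdiff(n,o).mean())
cv2.imwrite('pics/m2.png',cv2.resize(cv2.hconcat([a,b]),None,fx=2.8,fy=2.8,interpolation=2))"
```

```text
18.5 [-0.152 -0.892  2.48   0.563  0.878  0.78 ] [ 0.22  0.28 -0.11] [0.5273 0.1281 0.2293] [-2.652 -0.575 -1.198]
18.6 [-0.152 -0.892  2.48   0.563  0.878  0.78 ] [ 0.76 -0.21  0.36] [0.5273 0.1281 0.2293] [-2.652 -0.575 -1.197]
change 1.4032
```

View pics/m2.png

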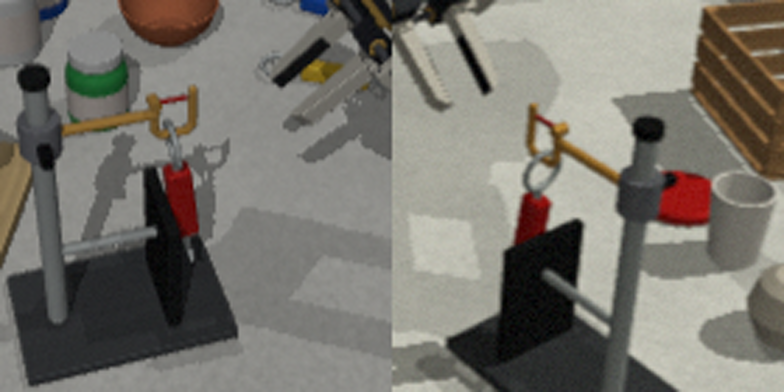

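View pics/m_scene.png

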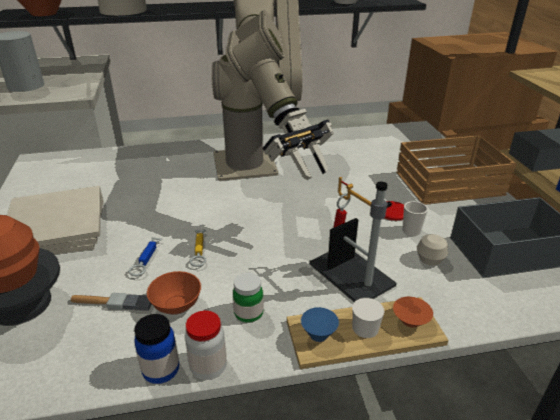

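The tool hangs still: it looks the same in the later pictures. The other things are where they were. Joint 2 sits right at its range limit, so I'll ease off it before handing in.

Emit:
step_arm([
  {"tx": 2, "ty": 0, "tz": 2, "ax": 0, "ay": -0.05, "az": 0, "grip": 130},
  {"tx": 0, "ty": 0, "tz": 0, "ax": 0, "ay": -0.08, "az": 0, "grip": 130},
  {"tx": 0, "ty": 0, "tz": 0, "ax": 0, "ay": -0.08, "az": 0, "grip": 130},
  {"tx": 0, "ty": 0, "tz": 0, "ax": 0, "ay": -0.05, "az": 0, "grip": 130},
  {"tx": 0, "ty": 0, "tz": 0, "ax": 0, "ay": 0, "az": 0, "grip": 130},
  {"tx": 0, "ty": 0, "tz": 0, "ax": 0, "ay": 0, "az": 0, "grip": 130},
  {"tx": 0, "ty": 0, "tz": 0, "ax": 0, "ay": 0, "az": 0, "grip": 130},
  {"tx": 0, "ty": 0, "tz": 0, "ax": 0, "ay": 0, "az": 0, "grip": 130},
  {"tx": 0, "ty": 0, "tz": 0, "ax": 0, "ay": 0, "az": 0, "grip": 130},
  {"tx": 0, "ty": 0, "tz": 0, "ax": 0, "ay": 0, "az": 0, "grip": 130},
  {"tx": 0, "ty": 0, "tz": 0, "ax": 0, "ay": 0, "az": 0, "grip": 130},
  {"tx": 0, "ty": 0, "tz": 0, "ax": 0, "ay": 0, "az": 0, "grip": 130},
])

```text
t: 19.85
tool_pos: [0.5299, 0.1292, 0.2295]
orientation: [-2.828, -0.613, -0.857]
force: [0.0, 0.6, -0.1]
opening: 0.0459
```

```bash
python3 look.py o side scene; python3 -c "
import cv2
a=cv2.imread('pics/o_side.png')[180:320,200:340];b=cv2.imread('pics/o_scene.png')[140:280,290:430]
cv2.imwrite('pics/o2.png',cv2.resize(cv2.hconcat([a,b]),None,fx=2.8,fy=2.8,interpolation=2))"
```

```text
19.85 [-0.027 -0.617  2.213  0.29   1.024  1.032] [ 0.04  0.57 -0.13] [0.5299 0.1292 0.2295] [-2.828 -0.613 -0.857]
```

View pics/o2.png

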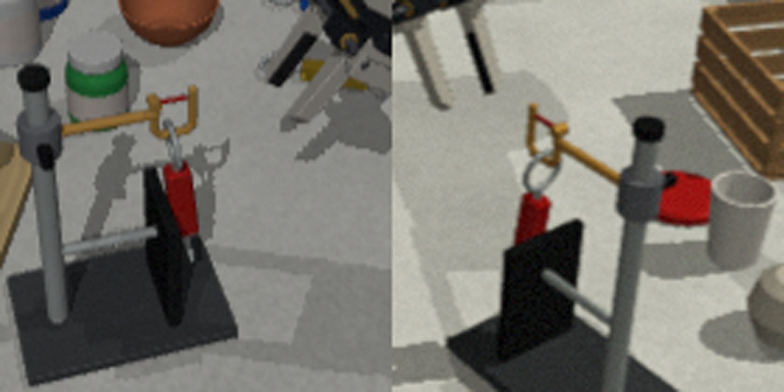

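The tool is hanging still, the gate is shut, and the gripper is clear of everything.

```bash
python3 -c "
from plant import robot
print(robot.close_job())"
```

```text
the job is handed in; nothing more can be done
None
```

The red tool is clipped on the snap hook and hanging still. I handed the job in at about 20 s of the 69 s allowed; no verdict was reported.

- **Threading:** With the tip in its hole, the ring pushed the gate down with roughly 5 N and passed it. The gate snapped shut above the rim, and the force fell back to the tool's weight alone.
- **Tug:** I pulled up against the shut gate with about 5 to 7 N beyond the tool's weight for about half a second. The gate stayed shut in the pictures and the ring stayed caught.
- **Release:** I slackened off, tilted the handle down by 0.85 rad about the rim, opened the fingers and backed away.

**Last checks:**
- **Tool and surroundings:** The tool hangs ring up against the rest and looks the same in pictures about 1.3 s apart. The gate is shut and the gripper is clear of the tool. The other things look unmoved.
- **Joint 2:** While backing away it read -0.892 rad, right at its stated limit of -0.89. I moved it off to -0.62 before handing in, but I can't tell whether that counts as passing the range.
- **Gate, height and force:** The gate angle was judged from pictures only. The wrist force carries about 1 N of noise. The hook's height came out between about 3 mm (pictures) and 6 mm (touch at the tug) above nominal.

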